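# Gauge the amber lens blank

### The arm

A 7-joint arm with a two-finger parallel gripper is mounted at the origin on a cart in front of the work surface, level with it; the furniture and walls round the work are solid. World frame = base frame: x ahead of the robot, y to its left, z up, the work surface at z = 0. Lengths are in m, angles in rad, forces in N, time in s.
With the tool pointing down it reaches from about 0.425 to 0.875 m from the base axis. Payload 9.9 kg.
Tool frame: the origin (TCP) lies on the centre line of the jaws, within the pads' length; the fingertips stand 11 mm ahead of it and the grasp point (between the pads) lies 8 mm behind it; z points along the fingers, y is the line along which they close (so a half turn about z gives the same grasp; the last joint's range is limited). The gripper opens to 85 mm and grips with 20 to 120 N. Pads are 22 mm wide; open, the fingers measure 114 mm over their backs; the gripper's body (76 mm by 85 mm) begins 54 mm behind the grasp point. The pads swing forward as they close: fully open they stand 13 mm farther back than shut.
Start: joints at [-1.334, 0.576, 0.025, 1.437, -0.015, 1.129, -0.057], TCP at [0.213, 0.641, 0.22] pointing down, gripper open.
Joint ranges: [-2.76, 2.76], [-0.34, 2.15], [-1.52, 1.57], [0.19, 2.46], [-1.09, 4.23], [0.17, 1.99], [-2.82, 2.82]. Speed limits (rad/s): [2.22, 2.22, 3.01, 3.01, 3.14, 3.14, 3.14].

### API

Orientations are given as a rotation vector (axis times angle).
In Python, from workcell import r gives the robot as it stands. The module is installed in compiled form; this text tells all that it offers.
- The arm moves only by the tool drive_tool, never from a script. Its argument "deltas" is a list that holds one entry, the list of rows, each a list of 7 numbers: the shift along the tool's x, y, z in mm, then the turn, a rotation vector about the tool's x, y, z in degrees, then the opening, from 0 (shut) to 1 (fully open). A call has 1 to 12 rows; each row is the pose to reach, as a shift and turn from the pose commanded when the call began, along the tool's axes at that moment; what a row does not reach only later rows make up. A row lasts 1/8 s, in which the tool goes at most 62.5 mm and 10.7 degrees, less where a joint would pass 70% of its speed; a pose out of reach is approached as far as the arm can. A call with a gripper value outside its range is refused whole. The fingers move at their own pace and stop on an object; "grip_force" is the grip in N (left out, the last holds). Time passes only in rows, so rows that repeat a pose let the fingers close. It gives the time, the measured TCP pose, the force, the opening and the grip force at its end, in the units of the state.
- r.state(): the state, without advancing time (a new reading comes with each control period).
- r.get_image(name): name is "scene" or "top" or "wrist"; returns a dict with "color" (420x560x3 uint8, red, green, blue), "K" (3x3 intrinsics, pixels), "dist" ([k1, k2, p1, p2, k3] as OpenCV has them; the pictures are not rectified), "cam_to_world" (4x4, takes a point from camera to world coordinates); the wrist camera has in their place "T_tool_cam" (4x4, takes a point from camera to tool coordinates, whose origin is the TCP and whose axes are the flange's). Camera axes: x right, y down, z forward; pixel columns grow to the right and rows downward; lengths in m; the calibration is good to about 2 mm. A picture is of the moment at which its call begins: read the wrist's pose just before it. There is no depth.
- r.job_done(): hands the job in; it is judged then, once.
The state is a dict: "time": time; "q": joint angles; "qd": joint speeds; "effort": joint torques, N m; "position": TCP position; "tcp_rot": TCP orientation; "force": force on the tool from outside, world axes, zero at the start; "wrist_torque": the same for the moment, N m; "width": finger opening in m; "gripper_force": force on a finger pad.
Only numpy, scipy, OpenCV 4.12 (cv2) and the standard library are available. Lean on these libraries where they do the work, as an engineer would, in place of code of your own. Each camera call takes 0.05 s, during which the arm holds its last target. There are 200 camera calls.

### The job

Put the amber glass lens blank under the dial gauge ready for a centre-thickness reading. Set it down level on the bare front of the gauge plate and let go, then nudge it gently from behind, with the gauge head still raised, until it sits home against both steel pins with the brass spring plunger bearing on it; finally press the black knob fully down so that the gauge tip rests on the crown. Leave the green blank and the other loose things where they are.

Things in the scene. Friction and masses are not known exactly. Their poses are not given: they have to be found in the camera images.
- blank_amber: plano-convex pressed glass lens blank, amber, loose, about 0.25 kg: 64 mm diameter, flat underside, straight edge 28 mm high, crown 36 mm high in the middle. Origin: centre of the flat underside. It lies flat on the cork mat (215 x 115 x 5 mm) at the start
- blank_green: the same blank in green glass, on the same mat, about 100 mm from the amber one; to be left alone
- gauge_stand: dial thickness gauge, fixed: green foot with a flat steel plate, 230 mm (own x) by 150 mm (own y), plate surface 18 mm above the bench. Origin: centre of the underside; own +x runs from the open front edge to the green column (24 x 44 mm, at own x +94 mm, top 158 mm above the bench). The plate is bare at own x -115 to -15 mm; the plunger block stands on its left edge behind that
- apron (a point): point on the bare front of the plate, own x = -55 mm of the stand: a good place to set the blank down, 75 mm in front of the nest
- nest (a point): point on the plate under the gauge tip, 20 mm beyond the stand's origin, where the blank's centre lies when it touches pins and plunger; axes as gauge_stand. The blank slides in along +x from the bare front; the plunger gives way at up to about 10 N. The dial hangs over this point, so no hand fits straight above it; behind the blank (-x side) a hand leaning back 20 to 40 degrees towards -x fits
- pin_far: fixed steel dowel, 12 mm diameter, 22 mm above the plate, 38 mm from the nest centre, at its far side (20 degrees to the left of +x). Origin at its foot
- pin_side: fixed steel dowel, 12 mm diameter, 22 mm above the plate, 38 mm from the nest centre at its right (-y). Origin at its foot
- plunger: brass spring plunger with a ball nose of 14 mm diameter, 13 mm above the plate, at the near left of the nest: its ball touches the seated blank at 120 degrees to the left of +x. Origin: centre of the ball. It slides along the stand's y; when free it stands 4 mm into the way of the blank, gives way up to 15 mm to the left against its spring (2 to 6 N) and then presses the blank to the right and onwards, against both pins
- gauge_head (a joint): slide of the gauge head (dial 58 mm diameter and 24 mm deep, tip and knob): 0 fully raised (starts at 0 to 6 mm), 0.025 m down at its stop. It stays where it is left and moves down under about 6 to 10 N. Raised, the tip is 22 mm above the crown of a seated blank and the dial's rim 90 mm above the plate; at the stop the sprung tip presses lightly on the crown
- knob_top (a point): centre of the flat top of the black round knob, 30 mm diameter, on the gauge head, 48 mm beyond the nest centre along +x, 199 mm above the bench when raised; it moves down 25 mm with the head and is always higher than the column behind it. Press it straight down from above
- spindle (a joint): how far the sprung gauge tip is pushed up into its stem (m): 0 free, about 0.0025 on the crown of a seated blank with the head at its stop; the red needle on the dial shows it
- mug: pale mug, 82 mm diameter, 94 mm high, standing left of the gauge; bystander
- steel_cup: dark steel cup, 66 mm diameter, 38 mm high, beyond the mat; bystander
- wax_cake: yellow beeswax cake, 68 mm diameter, 21 mm high, near the front of the bench; bystander
- cork_mat: fixed cork mat under the two blanks, 115 mm (own x) by 215 mm (own y), 5 mm thick. Origin: centre of the underside

How it is judged:
On the way, in this order (a step that is already met when the one before it is completed fails the run):
1. the amber blank stands flat on the bare front of the gauge plate, let go and at rest (z of blank_amber in the frame of nest between -0.003 and 0.003 m and x of blank_amber in the frame of nest between -0.135 and -0.03 m and y of blank_amber in the frame of nest between -0.075 and 0.075 m and contact force between blank_amber and the fingers below 0.05 N and linear speed of blank_amber below 0.01 m/s), for 0.2 s.
2. the amber blank bears on both pins and on the plunger, with the gauge head still raised (distance between blank_amber and nest below 0.003 m and contact force between blank_amber and pin_far above 0.1 N and contact force between blank_amber and pin_side above 0.1 N and contact force between blank_amber and plunger above 0.5 N and value of joint gauge_head below 0.015 m), for 0.2 s.
At the end, for the whole second after the job is handed in: the amber blank lies flat and at rest within 3 mm of the nest point, bearing on both pins and on the plunger; the gauge head is down to within 1.5 mm of its stop and the gauge tip is pushed in 1 to 6 mm by the crown (distance between blank_amber and nest below 0.003 m and contact force between blank_amber and pin_far above 0.1 N and contact force between blank_amber and pin_side above 0.1 N and contact force between blank_amber and plunger above 0.5 N and angle between blank_amber's own z axis and vertical below 0.03 rad and value of joint gauge_head above 0.0235 m and value of joint spindle between 0.001 and 0.006 m and linear speed of blank_amber below 0.005 m/s); the robot touches nothing.
It fails at once if the amber blank is banged or rammed against the gauge (over 60 N) (contact force between blank_amber and gauge_stand above 60 N).
It fails at once if the green blank is moved by more than 15 mm (distance of blank_green from where it was at the start of the episode above 0.015 m).
It fails at once if the mug, the steel cup or the wax cake is moved by more than 20 mm (distance of any of mug, steel_cup, wax_cake from where it was at the start of the episode above 0.02 m).
It also fails if it takes over 72 s, if anything falls off the work surface, if the arm or the gripper's body presses on something with over 40 N, if the wrist force passes 120 N, or if a joint passes its speed limit or range.

## Working session

There is one attempt and no reset: what is moved stays moved. The work goes in short steps, Python scripts to look and compute and a tool call to move; the robot and the scene stay as the last step left them, time stands still between calls to the robot, and variables do not carry over. Pictures are saved under pics/ and viewed, at most 10 in all, crops included, and the job is handed in when it is done.

Besides the shell and the picture viewer there is one more tool, called after "Call:" by a JSON object that holds its "api" and its "payload". drive_tool: Moves the arm, as the interface text tells. Its arguments: {"type":"object","properties":{"deltas":{"type":"array"},"grip_force":{"type":"number"}},"required":["deltas"]}

```bash
mkdir -p pics
python3 - <<'E'
from workcell import r
import cv2,pickle
s=r.state(); print({k:s[k] for k in('time','position','tcp_rot','force','width')})
for n in("scene","top"):
    d=r.get_image(n); pickle.dump(d,open(n+".pkl","wb")); print(n,d["K"],d["dist"],d["cam_to_world"])
    cv2.imwrite(f"pics/{n}0.png",d["color"][:,:,::-1])
E
```

```text
{'time': 0.0, 'position': array([0.21266136, 0.64012667, 0.21925233]), 'tcp_rot': array([-5.01642286e-01, -3.10107133e+00,  2.56216303e-03]), 'force': array([-0.18796471, -0.57335671,  0.47871418]), 'width': 0.08557961054581381}
scene [[525.44259757   0.         273.90400396]
 [  0.         525.44259757 211.11697091]
 [  0.           0.           1.        ]] [-0.07695402  0.          0.          0.          0.        ] [[ 0.73973226 -0.29247389  0.60601585 -0.21854572]
 [-0.67286755 -0.3124833   0.67052475 -0.83825129]
 [-0.00674115 -0.90377719 -0.42795016  0.6741738 ]
 [ 0.          0.          0.          1.        ]]
top [[397.22990334   0.         282.52899781]
 [  0.         397.22990334 213.89386714]
 [  0.           0.           1.        ]] [-0.01273987  0.          0.          0.          0.        ] [[-0.00815341 -0.99257907  0.12132729  0.42333812]
 [-0.99971732  0.01080106  0.02118069  0.02904272]
 [-0.02233397 -0.1211203  -0.99238655  1.1043925 ]
 [ 0.          0.          0.          1.        ]]
```

View pics/scene0.png

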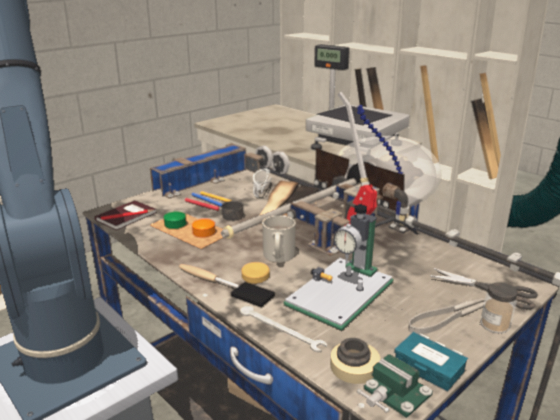

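View pics/top0.png

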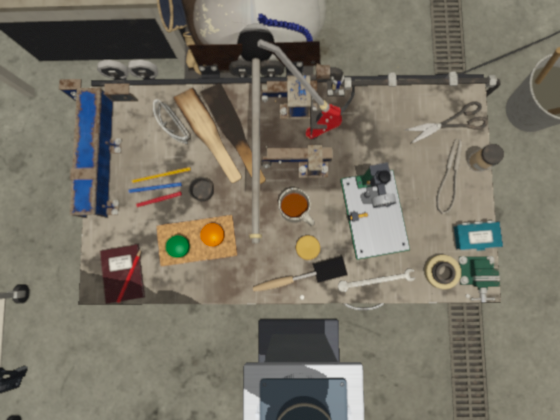

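The scene view shows amber near (203,228), green near (175,219) and the gauge near (345,270). The top view shows amber (212,234), green (177,246) and the gauge plate (376,215). I'll enlarge crops to measure.

```bash
cat > h.py <<'E'
import numpy as np,cv2,pickle
def ray(d,uv):
    p=cv2.undistortPoints(np.array([[uv]],float),d["K"],d["dist"])[0,0]
    T=d["cam_to_world"]; v=T[:3,:3]@np.array([p[0],p[1],1.]); return T[:3,3],v/np.linalg.norm(v)
def atz(d,uv,z):
    o,v=ray(d,uv); return o+v*(z-o[2])/v[2]
def tri(*obs):
    A=np.zeros((3,3));b=np.zeros(3);L=[]
    for d,uv in obs:
        o,v=ray(d,uv);P=np.eye(3)-np.outer(v,v);A+=P;b+=P@o;L.append((o,P))
    x=np.linalg.solve(A,b);return x,[np.linalg.norm(P@(x-o)) for o,P in L]
def proj(d,X,T=None):
    T=np.linalg.inv(d["cam_to_world"] if T is None else T)
    return cv2.projectPoints(np.array(X,float).reshape(-1,1,3),cv2.Rodrigues(T[:3,:3])[0],T[:3,3],d["K"],np.array(d["dist"]))[0][:,0]
def load(n):return pickle.load(open(n+".pkl","rb"))
E
python3 - <<'E'
from h import *
s,t=load("scene"),load("top")
a=t["color"][160:265,335:415];b=t["color"][200:270,150:240]
a=cv2.resize(a,None,fx=5,fy=5,interpolation=cv2.INTER_CUBIC);b=cv2.resize(b,None,fx=4,fy=4,interpolation=cv2.INTER_CUBIC)
c=np.zeros((525,760,3),np.uint8);c[:525,:400]=a;c[:280,400:760]=b
cv2.imwrite("pics/topcrop.png",c[:,:,::-1])
a=cv2.resize(s["color"][195:330,275:405],None,fx=4,fy=4,interpolation=cv2.INTER_CUBIC)
c=np.zeros((540,800,3),np.uint8);c[:540,:520]=a
b=cv2.resize(s["color"][200:250,150:220],None,fx=4,fy=4,interpolation=cv2.INTER_CUBIC);c[:200,520:]=b
cv2.imwrite("pics/scenecrop.png",c[:,:,::-1])
print("pipe",tri((s,(228,232)),(t,(255,236))),tri((s,(362,184)),(t,(256,60))))
E
```

```text
pipe (array([0.49356033, 0.12526151, 0.0514502 ]), [np.float64(0.0001563262710212891), np.float64(0.00015632627102117721)]) (array([1.00489415, 0.11645752, 0.03947117]), [np.float64(0.011165773708708925), np.float64(0.011165773708708924)])
```

View pics/topcrop.png

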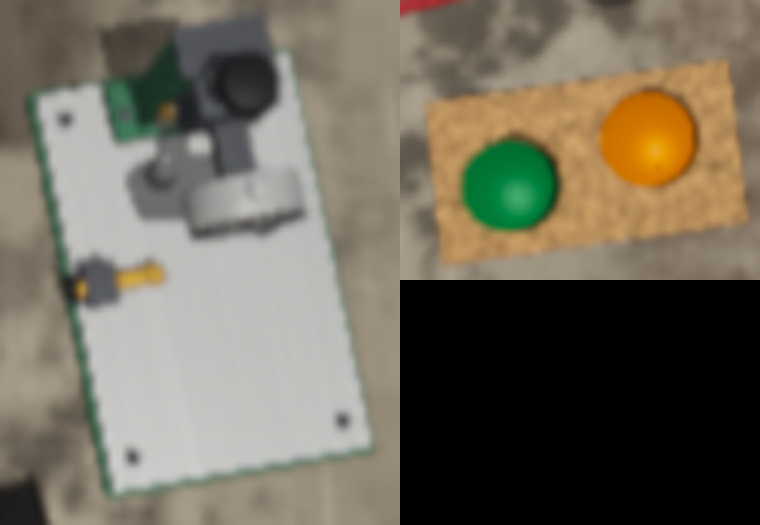

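View pics/scenecrop.png

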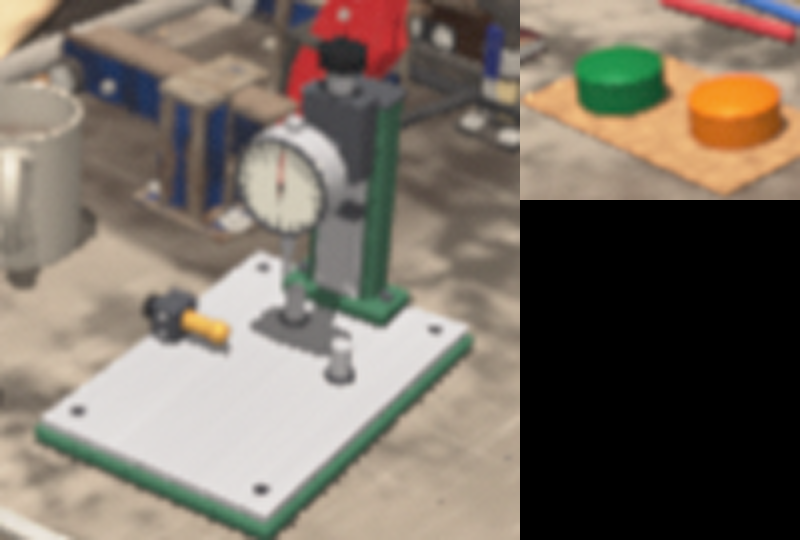

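```bash
cat > fit.py <<'E'
from h import *
from scipy.optimize import least_squares
s,t=load("scene"),load("top")
T=lambda x,y:((x+.5)/5-.5+335,(y+.5)/5-.5+160)
S=lambda x,y:((x+.5)/4-.5+275,(y+.5)/4-.5+195)
pts=[((-115,75,18),(107,495),(40,428)),((-115,-75,18),(372,450),(268,518)),((115,75,18),(32,95),(262,252)),((115,-75,18),(291,52),(472,338)),
((20,-38,40),None,(341,343)),((55.7,13,40),(160,165),(296,278)),((.5,29.8,31),(155,273),(218,330))]
def w(p,X):
    c,sn=np.cos(p[2]),np.sin(p[2]);X=np.array(X)/1e3
    return np.array([p[0]+c*X[0]-sn*X[1],p[1]+sn*X[0]+c*X[1],X[2]+p[3]])
def res(p):
    o=[]
    for X,a,b in pts:
        if a:o+=list(proj(t,w(p,X))[0]-T(*a))
        if b:o+=list(proj(s,w(p,X))[0]-S(*b))
    return np.array(o)
f=least_squares(res,[.5,-.25,.2,0],loss='soft_l1');print("stand",f.x,np.degrees(f.x[2]));print(res(f.x).round(1))
print("knob",tri((t,T(247,82)),(s,S(343,48))),w(f.x,(68,0,199)))
print("nest",w(f.x,(20,0,18)),"apron",w(f.x,(-55,0,18)))
def mask(d,h0,h1,box):
    h=cv2.cvtColor(d["color"],cv2.COLOR_RGB2HSV);m=cv2.inRange(h,(h0,180,60),(h1,255,255));k=np.zeros_like(m);u0,v0,u1,v1=box;k[v0:v1,u0:u1]=m[v0:v1,u0:u1]
    n,l,st,ce=cv2.connectedComponentsWithStats(k);i=1+np.argmax(st[1:,4]);return ce[i],st[i]
th=np.linspace(0,2*np.pi,60)
B=np.vstack([np.c_[r_*np.cos(th),r_*np.sin(th),0*th+z] for r_,z in((.032,0),(.032,.028),(.02,.033),(.001,.036))])
def cen(d,x):
    h=cv2.convexHull(proj(d,B+x).astype(np.float32));m=cv2.moments(h);return np.array([m['m10']/m['m00'],m['m01']/m['m00']]),m['m00']
for n,h0,h1 in(("amber",8,22),("green",45,85)):
    a=mask(t,h0,h1,(150,210,240,270));b=mask(s,h0,h1,(150,200,225,250));
    g=least_squares(lambda x:np.r_[cen(t,x)[0]-a[0],cen(s,x)[0]-b[0]],[.45,.25,0.005]);print(n,g.x,g.fun,a[1][4],cen(t,g.x)[1],b[1][4],cen(s,g.x)[1])
E
python3 fit.py
```

```text
stand [ 0.5562758  -0.2015812   0.16172609 -0.0049229 ] 9.266222363800708
[-0.2  0.5 -2.  -2.6  1.   0.1 -0.1  1.1 -1.  -1.2 -1.  -0.9  0.1 -1.8
  1.2 -2.6  0.2  0.6  0.9  0.3  0.   2.9 -0.8 -0.   0.3  1. ]
knob (array([ 0.62254845, -0.19006519,  0.18858078]), [np.float64(0.0007085172638081446), np.float64(0.0007085172638080561)]) [ 0.62338846 -0.1906317   0.1940771 ]
nest [ 0.57601482 -0.19836076  0.0130771 ] apron [ 0.50199351 -0.21043741  0.0130771 ]
amber [0.50094353 0.24734078 0.00234717] [-0.14301574  0.24961457  0.4873568  -0.12843583] 466 471.08378267847 346 404.15808678627945
green [0.46962578 0.34306865 0.00307411] [-0.34554998  0.4048698   0.45387191 -0.01591816] 355 491.5033096136758 218 376.1914397031069
```

```bash
cat >> h.py <<'E'
from scipy.spatial.transform import Rotation as Ro
def delta(s,pos,R=None):
    R0=Ro.from_rotvec(s["tcp_rot"]); d=R0.inv().apply(np.array(pos)-s["position"])*1e3
    print("shift",d.round(1),"turn",None if R is None else (R0.inv()*R).as_rotvec(degrees=True).round(2))
def down(yaw,lean=0,syaw=None): # tool y at world yaw deg, pointing down, leaning
    y=np.radians(yaw);Y=np.array([np.cos(y),np.sin(y),0]);Z=np.array([0,0,-1.]);X=np.cross(Y,Z)
    return Ro.from_matrix(np.c_[X,Y,Z])
E
python3 - <<'E'
from h import *
from workcell import r
s=r.state(); d=r.get_image("wrist"); print(d["K"],d["dist"],d["T_tool_cam"]); delta(s,(.501,.247,.20),down(72))
E
```

```text
[[316.2798699    0.         278.10331497]
 [  0.         316.2798699  215.40876838]
 [  0.           0.           1.        ]] [-0.01382116  0.          0.          0.          0.        ] [[-8.93692036e-05 -9.66234803e-01 -2.57663146e-01  6.56302447e-02]
 [ 9.99999994e-01 -1.04083073e-04  4.34656039e-05  1.15705309e-03]
 [-6.88163512e-05 -2.57663140e-01  9.66234807e-01 -1.54287964e-01]
 [ 0.00000000e+00  0.00000000e+00  0.00000000e+00  1.00000000e+00]]
shift [-397.6 -282.2   19.8] turn [-0.09  0.   -0.38]
```

Call:
{"api": "drive_tool", "payload": {"deltas": [[[-30,-21,0,0,0,0,1],[-75,-53,0,0,0,0,1],[-125,-89,5,0,0,0,1],[-175,-124,10,0,0,0,1],[-225,-160,20,0,0,0,1],[-275,-195,20,0,0,0,1],[-325,-231,20,0,0,0,1],[-370,-262,20,0,0,0,1],[-390,-277,20,0,0,0,1],[-397,-282,20,0,0,0,1],[-397,-282,20,0,0,0,1]]]}}

```text
time: 1.52
position: [0.5003, 0.2482, 0.1999]
tcp_rot: [-0.501, -3.101, -0.0]
force: [-0.6, -0.4, 0.0]
width: 0.0852
gripper_force: 0.0
```

```bash
cat >> h.py <<'E'
th=np.linspace(0,2*np.pi,60)
B=np.vstack([np.c_[r_*np.cos(th),r_*np.sin(th),0*th+z] for r_,z in((.032,0),(.032,.028),(.02,.033),(.001,.036))])
def wrist(r,name):
    s=r.state();d=r.get_image("wrist");M=np.eye(4);M[:3,:3]=Ro.from_rotvec(s["tcp_rot"]).as_matrix();M[:3,3]=s["position"]
    d["cam_to_world"]=M@d["T_tool_cam"];d["s"]=s;pickle.dump(d,open(name+".pkl","wb"));cv2.imwrite(f"pics/{name}.png",d["color"][:,:,::-1]);return d
def blob(d,h0=8,h1=22,smin=150):
    h=cv2.cvtColor(d["color"],cv2.COLOR_RGB2HSV);m=cv2.inRange(h,(h0,smin,60),(h1,255,255))
    n,l,st,ce=cv2.connectedComponentsWithStats(cv2.morphologyEx(m,cv2.MORPH_OPEN,np.ones((3,3))));i=1+np.argmax(st[1:,4]);return ce[i],st[i]
def cen(d,x):
    m=cv2.moments(cv2.convexHull(proj(d,B+x).astype(np.float32)));return np.array([m['m10']/m['m00'],m['m01']/m['m00']]),m['m00']
E
python3 - <<'E'
from h import *
from workcell import r
from scipy.optimize import least_squares
d=wrist(r,"w1");c,st=blob(d);print(d["s"]["position"],d["s"]["tcp_rot"],c,st)
t,s=load("top"),load("scene")
g=least_squares(lambda x:cen(d,[x[0],x[1],.005])[0]-c,[.5,.25]);print(g.x,cen(d,[*g.x,.005]))
E
```

```text
[0.50031055 0.24823452 0.19993631] [-5.01469216e-01 -3.10076864e+00 -1.37794321e-04] [273.55440078 194.90678792] [ 243  164   62   63 3079]
[0.49909054 0.24483676] (array([273.55440211, 194.90678862]), 3057.946613827953)
```

View pics/w1.png

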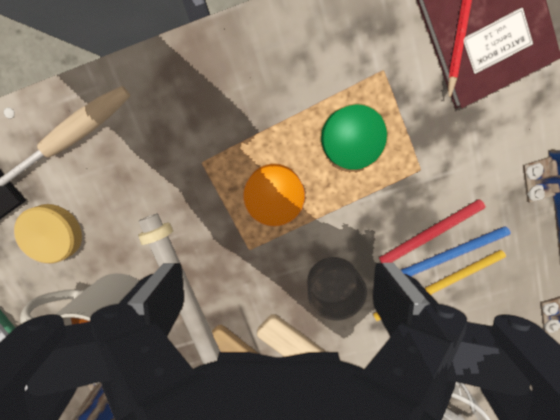

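The wrist view shows amber at (274,195) and green at (355,137), with the dark cup at (335,288) clear of the fingers. The heights agree, so I'll descend and grasp.

Call:
{"api": "drive_tool", "payload": {"deltas": [[[0,-3,30,0,0,0,1],[0,-3,80,0,0,0,1],[0,-3,125,0,0,0,1],[0,-3,155,0,0,0,1],[0,-3,173,0,0,0,1],[0,-3,182,0,0,0,1],[0,-3,183,0,0,0,1],[0,-3,183,0,0,0,0.5],[0,-3,183,0,0,0,0.5],[0,-3,183,0,0,0,0.5],[0,-3,183,0,0,0,0.5],[0,-3,183,0,0,0,0.5]]], "grip_force": 40}}

```text
time: 3.08
position: [0.502, 0.2441, 0.0223]
tcp_rot: [0.504, 3.096, 0.004]
force: [-7.5, -8.3, 56.8]
width: 0.0433
gripper_force: 34.0
```

Run:
```python
from h import *
from workcell import r
d=wrist(r,"w2");t=r.get_image("top");s=r.get_image("scene");pickle.dump(t,open("top2.pkl","wb"));pickle.dump(s,open("scene2.pkl","wb"))
c=np.zeros((600,800,3),np.uint8);c[:300,:400]=cv2.resize(d["color"],(400,300));c[:300,400:]=cv2.resize(t["color"][200:275,150:250],(400,300));c[300:,:400]=cv2.resize(s["color"][180:255,140:240],(400,300))
cv2.imwrite("pics/m2.png",c[:,:,::-1]);print(blob(d))
```

```text
(array([277.41646264, 253.4173913 ]), array([  213,   190,   129,   130, 11845], dtype=int32))
```

View pics/m2.png

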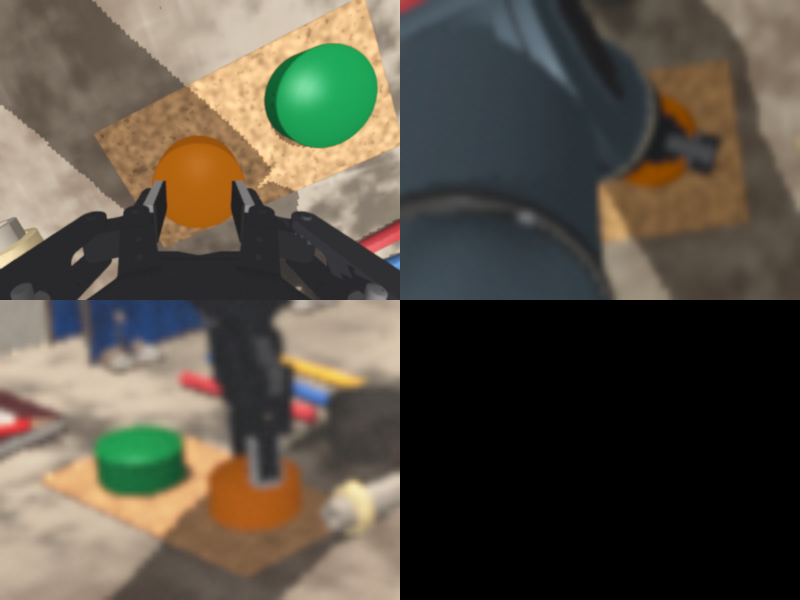

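Run:
```python
from h import *
d,s=load("w2"),load("scene2")
p0=d["s"]["position"];R=Ro.from_rotvec(d["s"]["tcp_rot"])
print(p0,R.as_matrix().round(3),d["s"]["width"],d["s"]["force"])
c=d["color"].copy();e=s["color"].copy()
def draw(im,dd,x,col):
    cv2.polylines(im,[np.int32(cv2.convexHull(proj(dd,B+x).astype(np.float32))*4)],True,col,1)
c=cv2.resize(c,None,fx=4,fy=4);e=cv2.resize(e,None,fx=4,fy=4)
ori=[.4995,.2455,.005]
draw(c,d,ori,(0,0,255));draw(e,s,ori,(0,0,255))
for dz,col in((-.019,(255,0,255)),(0,(0,255,0)),(.011,(255,255,255))):
  for sy in(-.0217,.0217):
    X=p0+R.apply([0,sy,dz])
    for im,dd in((c,d),(e,s)):
        cv2.circle(im,tuple(np.int32(proj(dd,X)[0]*4)),5,col,-1)
c=cv2.resize(c[600:1360,600:1700],None,fx=.7,fy=.7);e=e[180*4:255*4,150*4:240*4]
o=np.zeros((600,800,3),np.uint8);c=cv2.resize(c,(434,300));o[:300,:434]=c;o[300:600,:360]=e;cv2.imwrite("pics/m3.png",o[:,:,::-1])
```

```text
[0.5020442  0.24407498 0.02229268] [[-0.948  0.317  0.006]
 [ 0.317  0.948  0.002]
 [-0.005  0.003 -1.   ]] 0.0432578105302471 [-7.53745175 -8.29997197 56.80140002]
```

View pics/m3.png

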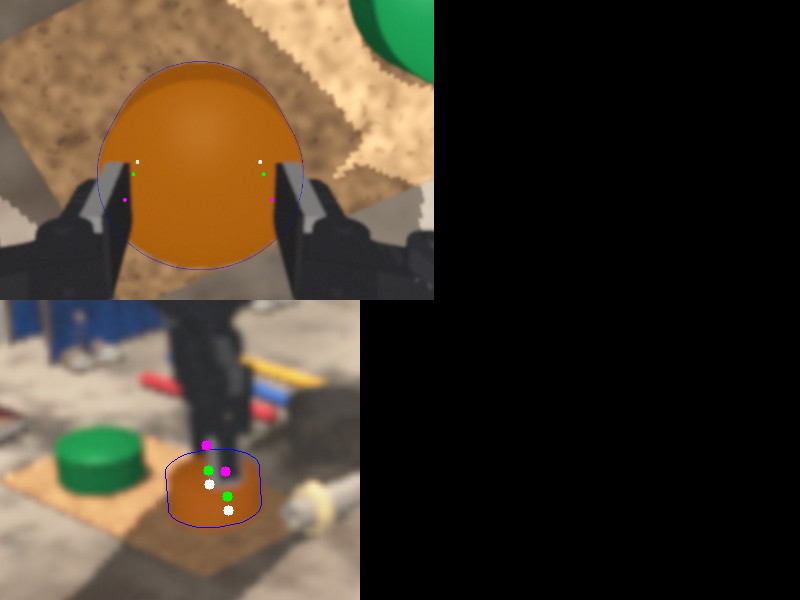

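The blank has not moved. The fingertips are standing on the crown: they are about 18–24 mm behind the nominal TCP, not 11 mm ahead. I'll lift, open, go deeper and look at the force before gripping.

Call:
{"api": "drive_tool", "payload": {"deltas": [[[0,0,-15,0,0,0,0.6],[0,0,-25,0,0,0,1],[0,0,-25,0,0,0,1],[0,0,-25,0,0,0,1],[0,0,-25,0,0,0,1],[0,0,-15,0,0,0,1],[0,0,0,0,0,0,1],[0,0,12,0,0,0,1],[0,0,22,0,0,0,1],[0,0,26,0,0,0,1],[0,0,26,0,0,0,1]]]}}

```text
time: 4.6
position: [0.4996, 0.2448, -0.0092]
tcp_rot: [-0.502, -3.101, 0.001]
force: [-0.7, 0.6, 0.6]
width: 0.0858
gripper_force: 0.0
```

Run:
```python
from h import *
from workcell import r
d=wrist(r,"w3");t=r.get_image("scene");pickle.dump(t,open("scene3.pkl","wb"))
o=np.zeros((420,800,3),np.uint8);o[:360,:480]=cv2.resize(d["color"],(480,360));o[:300,480:]=cv2.resize(t["color"][185:260,150:230],(320,300))
cv2.imwrite("pics/m4.png",o[:,:,::-1]);print(d["s"]["position"],d["s"]["force"],d["s"]["width"],blob(d))
```

```text
[ 0.49961097  0.2448358  -0.00917395] [-0.69130522  0.64007726  0.5772718 ] 0.08575319665414445 (array([277.03469452, 285.60345371]), array([  197,   208,   161,   149, 19052], dtype=int32))
```

View pics/m4.png

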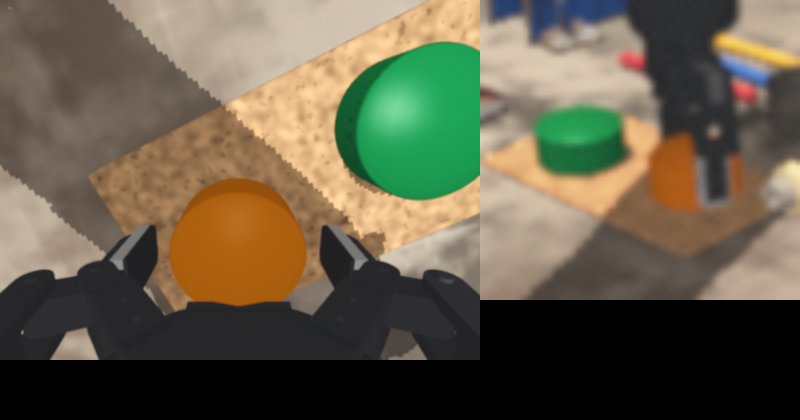

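The fingers now flank the blank cleanly. In the left crop they are at (140,250) and (340,250), with amber centred at (238,250). I'll close and lift.

Call:
{"api": "drive_tool", "payload": {"deltas": [[[0,0,0,0,0,0,0.6],[0,0,0,0,0,0,0.6],[0,0,0,0,0,0,0.6],[0,0,0,0,0,0,0.6],[0,0,0,0,0,0,0.6],[0,0,-5,0,0,0,0.6],[0,0,-15,0,0,0,0.6],[0,0,-30,0,0,0,0.6]]], "grip_force": 40}}

```text
time: 5.7
position: [0.4995, 0.2448, 0.0217]
tcp_rot: [-0.502, -3.101, 0.001]
force: [0.6, -0.3, -1.2]
width: 0.0624
gripper_force: 44.3
```

Run:
```python
from h import *
from workcell import r
s=r.state();d=wrist(r,"w4");print(s["position"],s["force"],s["width"],s["gripper_force"],blob(d))
```

```text
[0.49947519 0.24479292 0.02171414] [ 0.56656361 -0.25870603 -1.23861026] 0.06241061477263111 44.29508328437805 (array([277.92450053, 284.81971609]), array([  199,   207,   160,   150, 19020], dtype=int32))
```

Run:
```python
from h import *
from workcell import r
s=r.state();delta(s,(.46,-.217,.16),down(99.3))
```

```text
shift [-107.6 -451.2 -136.8] turn [  0.07   0.11 -27.69]
```

Call:
{"api": "drive_tool", "payload": {"deltas": [[[0,0,-30,0,0,0,0.6],[0,0,-80,0,0,0,0.6],[-10,-40,-120,0,0,-2,0.6],[-20,-85,-137,0,0,-5,0.6],[-33,-140,-137,0,0,-9,0.6],[-47,-195,-137,0,0,-13,0.6],[-60,-250,-137,0,0,-17,0.6],[-73,-305,-137,0,0,-20,0.6],[-86,-360,-137,0,0,-24,0.6],[-98,-410,-137,0,0,-26.5,0.6],[-105,-440,-137,0,0,-27.5,0.6],[-108,-451,-137,0,0,-27.7,0.6]]]}}

```text
time: 7.25
position: [0.4593, -0.2193, 0.1586]
tcp_rot: [-0.25, 3.131, -0.001]
force: [-0.4, 0.7, -2.7]
width: 0.0625
gripper_force: 45.0
```

Run:
```python
from h import *
from workcell import r
import time
d=wrist(r,"w5");d=wrist(r,"w5");s=d["s"];print(s["position"],s["tcp_rot"],s["qd"].round(3),s["width"],blob(d))
cv2.imwrite("pics/w5b.png",cv2.resize(d["color"],(800,600),interpolation=cv2.INTER_CUBIC)[:,:,::-1])
```

```text
[ 0.45953328 -0.21953712  0.15847868] [-2.50609696e-01  3.13125537e+00 -1.71197846e-03] [-0.04  -0.005 -0.015  0.019 -0.003 -0.008 -0.048] 0.06262764558586777 (array([278.2532308 , 285.37845776]), array([  199,   208,   160,   149, 18726], dtype=int32))
```

View pics/w5b.png

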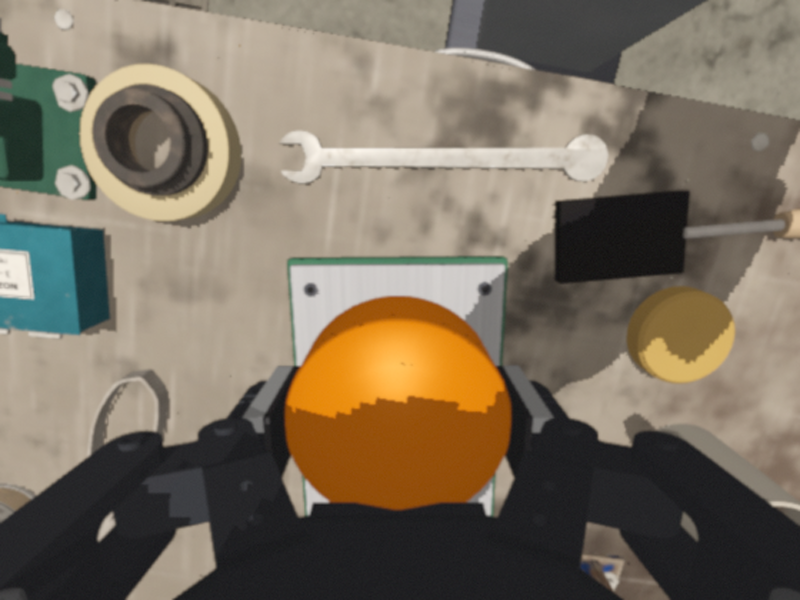

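The plate's front corners are at (289,262) and (506,259) in this enlarged view, and its edges are visible down to (304,490) and (496,490). The held blank is level.

Run:
```python
from h import *
d=load("w5");f=lambda x,y:((x+.5)*.7-.5,(y+.5)*.7-.5)
P={n:atz(d,f(*q),.018) for n,q in dict(R=(291,263),L=(506,262),Rs=(304,495),Ls=(495,495)).items()}
for n in P:print(n,P[n].round(4))
R,L=P["R"],P["L"];e=(L-R)[:2];print(np.linalg.norm(e));yaw=np.arctan2(e[1],e[0])-np.pi/2;print("yaw",np.degrees(yaw))
for a,b in(("R","Rs"),("L","Ls")):
    v=P[b]-P[a];print(np.degrees(np.arctan2(v[1],v[0])))
c=(L+R)[:2]/2;u=np.array([np.cos(yaw),np.sin(yaw)])
for yw in (yaw,):
    print("apron",c+.060*u,"nest",c+.135*u)
y2=np.radians(9.27);u=np.array([np.cos(y2),np.sin(y2)]);print(c+.06*u,c+.135*u)
```

```text
R [ 0.4537 -0.2903  0.018 ]
L [ 0.4306 -0.1507  0.018 ]
Rs [ 0.6298 -0.2631  0.018 ]
Ls [ 0.6065 -0.1195  0.018 ]
0.14150008367826306
yaw 9.423988404632475
8.790986960348802
10.06865921326204
apron [ 0.501329   -0.21070988] nest [ 0.57531678 -0.19842946]
[ 0.50135519 -0.210869  ] [ 0.57537571 -0.19878747]
```

Call:
{"api": "drive_tool", "payload": {"deltas": [[[-8,1,15,0,0,0,0.6],[-20,2,45,0,0,0,0.6],[-28,2,85,0,0,0,0.6],[-28,2,115,0,0,0,0.6],[-28,2,135,0,0,0,0.6],[-28,2,145,0,0,0,0.6],[-28,2,149,0,0,0,0.6],[-28,2,151,0,0,0,0.6],[-28,2,152,0,0,0,0.6],[-28,2,152,0,0,0,0.6]]]}}

```text
time: 8.6
position: [0.4876, -0.2108, 0.0066]
tcp_rot: [-0.255, 3.13, -0.001]
force: [0.6, 0.3, -2.1]
width: 0.063
gripper_force: 45.0
```

Call:
{"api": "drive_tool", "payload": {"deltas": [[[0,0,1,0,0,0,0.6],[0,0,2,0,0,0,0.6],[0,0,3,0,0,0,0.6],[0,0,3,0,0,0,0.6]]]}}

```text
time: 9.1
position: [0.4875, -0.2107, 0.0046]
tcp_rot: [-0.255, 3.13, -0.001]
force: [-3.8, 1.9, 19.2]
width: 0.0628
gripper_force: 47.5
```

Contact is made. I'll ease up 1 mm, release and lift straight up.

Call:
{"api": "drive_tool", "payload": {"deltas": [[[0,0,-1,0,0,0,0.65],[0,0,-1,0,0,0,0.85],[0,0,-1,0,0,0,1],[0,0,-1,0,0,0,1],[0,0,-1,0,0,0,1],[0,0,-20,0,0,0,1],[0,0,-60,0,0,0,1],[10,0,-100,0,0,0,1],[30,0,-140,0,0,0,1],[55,0,-150,0,0,0,1],[60,0,-150,0,0,0,0],[60,0,-150,0,0,0,0]]]}}

```text
time: 10.6
position: [0.4282, -0.2202, 0.1528]
tcp_rot: [0.255, -3.131, -0.0]
force: [1.4, 0.7, -0.2]
width: 0.0519
gripper_force: 0.0
```

Run:
```python
from h import *
from workcell import r
from scipy.optimize import least_squares
d=wrist(r,"w6");s=d["s"];c,st=blob(d);print(s["position"],s["tcp_rot"],s["force"],s["width"],c,st)
g=least_squares(lambda x:cen(d,[x[0],x[1],.018])[0]-c,[.5,-.21]);print(g.x,cen(d,[*g.x,.018]))
cv2.imwrite("pics/w6b.png",cv2.resize(d["color"],(800,600),interpolation=cv2.INTER_CUBIC)[:,:,::-1])
```

```text
[ 0.42823037 -0.22023465  0.15280216] [ 2.54965981e-01 -3.13119219e+00 -2.83539193e-04] [ 1.3671626  0.7322633 -0.2245126] 0.05190548742239916 [277.96424949 269.3755071 ] [ 244  233   69   72 3944]
[ 0.48712883 -0.20936356] (array([277.96424946, 269.37550743]), 4214.8266696258215)
```

View pics/w6b.png

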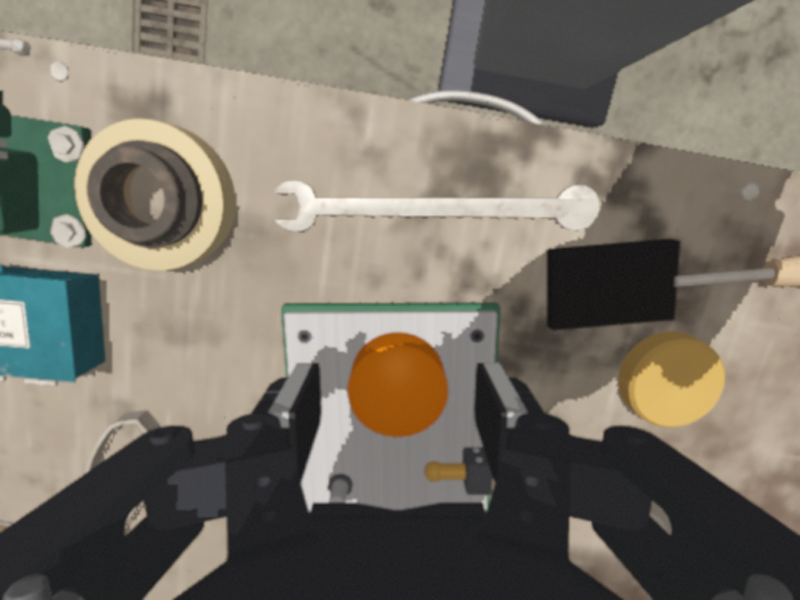

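The blank stands on the bare plate at (398,384). The pin_side top is at (342,480) and the plunger ball at (433,471).

Run:
```python
from h import *
d=load("w6");f=lambda x,y:((x+.5)*.7-.5,(y+.5)*.7-.5)
yaw=np.radians(9.35);Rz=np.array([[np.cos(yaw),-np.sin(yaw)],[np.sin(yaw),np.cos(yaw)]])
p=atz(d,f(342,479),.040)[:2];b=atz(d,f(433,471),.031)[:2]
print("pin",p,"nest",p-Rz@[0,-.038]);print("ball",b,"nest",b-Rz@[-.0195,.0298])
for z in(.018,):
  for q in((284,313),(498,312)):print(atz(d,f(*q),z))
bl=np.array([.4871,-.2094])
for n in(np.array([.5755,-.1985]),p-Rz@[0,-.038]):print("blank in nest",Rz.T@(bl-n))
```

```text
pin [ 0.55943479 -0.23575481] nest [ 0.55326113 -0.19825967]
ball [ 0.54927339 -0.17382557] nest [ 0.57335578 -0.20006159]
[ 0.4555545  -0.29085067  0.018     ]
[ 0.43189561 -0.15062695  0.018     ]
blank in nest [-0.08899641  0.00360672]
blank in nest [-0.06709204 -0.00024346]
```

Call:
{"api": "drive_tool", "payload": {"deltas": [[[0,0,0,0,0,0,0],[0,0,0,0,0,0,0],[0,0,0,0,0,0,0],[0,0,0,0,0,0,0]]]}}

```text
time: 11.15
position: [0.4281, -0.2203, 0.153]
tcp_rot: [0.255, -3.131, -0.0]
force: [0.4, -0.7, -0.8]
width: -0.0003
gripper_force: 0.0
```

Run:
```python
from h import *
from workcell import r
d=wrist(r,"w7");s=d["s"];print(s["position"],s["width"])
h=cv2.cvtColor(d["color"],cv2.COLOR_RGB2HSV);m=cv2.inRange(h,(8,150,60),(22,255,255))
for v in range(228,312,4):print(v,''.join('#' if m[v,u] else ('.' if d["color"][v,u].max()>75 else 'x') for u in range(225,335,2)))
# predicted tip front-edge row for ztip
for z in(-.02,-.0155,-.0115,-.005,0,.005,.011):
    X=s["position"]+Ro.from_rotvec(s["tcp_rot"]).apply([.011,0,z]);print(z,proj(d,X)[0].round(1))
```

```text
[ 0.42813759 -0.22025479  0.15298605] -0.00028433149373033594
228 .......................................................
232 .....................................................xx
236 ....................##############...................xx
240 .................####################..................
244 ..............##########################...............
248 .............############################..............
252 ............########......xx......########.............
256 ...........########.......xxx......########............
260 ...........########......xxxx......########............
264 ..........###xxxxxx......xxxx......xxxxxx###...........
268 ..........##xxxxxxx......xxxx......xxxxxxx##...........
272 ..........#.xxxxxx.......xxxx.......xxxxxxx#...........
276 ..........#xxxxxxx.......xxxx.......xxxxxxx#...........
280 ...........xxxxxxx.......xxxx.......xxxxxxxx...........
284 ..........xxxxxxxxx......xxxx......xxxxxxxxx...........
288 .........xxxxxxxxxxxxxx..xxxx..xxxxxxxxxxxxxxx.........
292 .......xxxxxxxxxxxxxxxxx.xxxx.xxxxxxxxxxxxxxxxx........
296 ......xxxxxxxxxxxxxxxxxxxxxxxxxxxxxxxxxxxxxxxxxx.......
300 ....xxxxxxxxxxxxxxxxxxxxxxxxxxxxxxxxxxxxxxxxxxxxxxx....
304 xxxxxxxxxxxxxxxxxxxxxxxxxxxxxxxxxxxxxxxxxxxxxxxxxxxxxxx
308 xxxxxxxxxxxxxxxxxxxxxxxxxxxxxxxxxxxxxxxxxxxxxxxxxxxxxxx
-0.02 [275.3 254.1]
-0.0155 [275.4 250.5]
-0.0115 [275.4 247.5]
-0.005 [275.5 242.9]
0 [275.6 239.6]
0.005 [275.7 236.4]
0.011 [275.8 232.9]
```

Run:
```python
from h import *
from workcell import r
s=r.state();R=down(99.35)*Ro.from_euler('y',-30,degrees=True);print(R.as_matrix()[:,2],s["q"].round(2))
delta(s,(.4415,-.2189,.06),R);delta(s,(.4415,-.2189,.0155),R)
```

```text
[ 0.49335716  0.08123248 -0.8660254 ] [ 0.39  0.37 -0.02  2.02  0.01  0.74  2.1 ]
shift [-13.4  -0.8  93.1] turn [-1.e-02 -3.e+01 -3.e-02]
shift [-13.4  -0.8 137.6] turn [-1.e-02 -3.e+01 -3.e-02]
```

Call:
{"api": "drive_tool", "payload": {"deltas": [[[-3,0,15,0,-4,0,0],[-6,0,35,0,-10,0,0],[-10,0,55,0,-16,0,0],[-13,-1,75,0,-22,0,0],[-13,-1,90,0,-26,0,0],[-13,-1,93,0,-26,0,0],[-13,-1,93,0,-26,0,0]]]}}

```text
time: 12.08
position: [0.4483, -0.2358, 0.095]
tcp_rot: [-0.234, 2.722, 0.102]
force: [0.9, -0.2, -0.8]
width: -0.0001
gripper_force: 0.0
```

Run:
```python
from h import *
from workcell import r
s=r.state();print(s["q"].round(2),Ro.from_rotvec(s["tcp_rot"]).as_matrix()[:,2]);delta(s,(.4415,-.2189,.0175),down(99.35)*Ro.from_euler('y',-26,degrees=True))
```

```text
[ 0.97  0.47 -0.48  2.28 -0.53  0.17  2.82] [ 0.3884947   0.10499933 -0.91544907]
shift [34.7 15.  70.1] turn [ 2.32 -2.38 -0.05]
```

The lean runs into the joint limits this close to the base. I'll push with a vertical hand first, where nothing hangs overhead, and lean only for the last part.

Call:
{"api": "drive_tool", "payload": {"deltas": [[[-2,0,-7,0,6,0,0],[-5,0,-14,0,13,0,0],[-7,0,-21,0,20,0,0],[-9,0,-28,0,26,0,0],[-9,0,-29,0,26,0,0],[-9,0,-29,0,26,0,0]]]}}

```text
time: 12.82
position: [0.445, -0.2362, 0.1251]
tcp_rot: [0.281, -3.086, -0.053]
force: [0.0, 0.5, -1.0]
width: 0.0001
gripper_force: 0.0
```

Run:
```python
from h import *
from workcell import r
s=r.state();print(s["q"].round(2),Ro.from_rotvec(s["tcp_rot"]).as_matrix()[:,2].round(3));delta(s,(.4372,-.2199,.008),down(99.35))
```

```text
[ 0.26  0.48  0.2   1.96 -0.15  0.77  2.31] [-0.045  0.03  -0.999]
shift [1.000e-01 1.290e+01 1.178e+02] turn [ 2.16 -2.26  1.07]
```

Call:
{"api": "drive_tool", "payload": {"deltas": [[[4,8,10,1,-1,0.5,0],[5,13,30,2.2,-2.3,1.1,0],[5,13,65,2.2,-2.3,1.1,0],[5,13,95,2.2,-2.3,1.1,0],[5,13,112,2.2,-2.3,1.1,0],[4,13,118,2.2,-2.3,1.1,0],[4,13,118,2.2,-2.3,1.1,0]]]}}

```text
time: 13.7
position: [0.4326, -0.2224, 0.0082]
tcp_rot: [0.248, -3.131, 0.001]
force: [0.5, -0.6, -0.3]
width: 0.0001
gripper_force: 0.0
```

```bash
cat > nf.py <<'E'
from h import *
N=np.array([.5745,-.199]);yaw=np.radians(9.35);Rz=np.array([[np.cos(yaw),-np.sin(yaw)],[np.sin(yaw),np.cos(yaw)]])
def nf(p):return (Rz.T@(np.array(p)[:2]-N)*1e3).round(1)
def nw(x,y,z):return np.r_[N+Rz@np.array([x,y])/1e3,z]
E
python3 - <<'E'
from nf import *
from workcell import r
s=r.state();print(nf(s["position"]),s["position"],s["force"],s["q"].round(2),Ro.from_rotvec(s["tcp_rot"]).as_matrix()[:,1:].round(3).tolist());delta(s,nw(-88,2,.008),down(99.35))
E
```

```text
[-143.8    0. ] [ 0.43258237 -0.22235165  0.0082363 ] [ 0.50862409 -0.60523536 -0.31869594] [ 0.29  0.63  0.13  2.15 -0.21  0.38  2.32] [[-0.157, -0.001], [0.988, -0.0], [-0.0, -1.0]]
shift [-55.8   2.3   0.2] turn [-0.02 -0.04 -0.31]
```

Call:
{"api": "drive_tool", "payload": {"deltas": [[[-5,2,0,0,0,0,0],[-10,2,0,0,0,0,0],[-14,2,0,0,0,0,0],[-18,2,0,0,0,0,0],[-23,2,0,0,0,0,0],[-28,2,0,0,0,0,0],[-33,2,0,0,0,0,0],[-38,2,0,0,0,0,0],[-43,2,0,0,0,0,0],[-48,2,0,0,0,0,0],[-52,2,0,0,0,0,0],[-54,2,0,0,0,0,0]]]}}

```text
time: 15.2
position: [0.4861, -0.2116, 0.008]
tcp_rot: [0.249, -3.13, 0.001]
force: [-1.7, -1.9, 0.2]
width: 0.0002
gripper_force: 1.0
```

Run:
```python
from nf import *
from workcell import r
d=wrist(r,"w8");s=d["s"];print(nf(s["position"]),s["force"],s["q"].round(2))
h=cv2.cvtColor(d["color"],cv2.COLOR_RGB2HSV);m=cv2.inRange(h,(8,150,60),(22,255,255));ys,xs=np.nonzero(m);print(len(xs),xs.min(),xs.max(),ys.min(),ys.max())
```

```text
[-89.3   1.9] [-1.7033674  -1.88691745  0.17519258] [ 0.22  0.66  0.15  2.04 -0.22  0.45  2.27]
260 272 284 336 357
```

Call:
{"api": "drive_tool", "payload": {"deltas": [[[2,0,-2,0,0,0,0],[3,0,-5,0,-3,0,0],[3,0,-5,0,-8,0,0],[3,0,-5,0,-13,0,0],[3,0,-5,0,-16,0,0],[3,0,-5,0,-16,0,0]]]}}

```text
time: 16.0
position: [0.4889, -0.2177, 0.0256]
tcp_rot: [-0.226, 2.873, 0.048]
force: [0.9, -0.5, -0.6]
width: 0.0
gripper_force: 0.0
```

Run:
```python
from nf import *
from workcell import r
s=r.state();R=Ro.from_rotvec(s["tcp_rot"]).as_matrix();print(nf(s["position"]),s["position"],s["force"],s["q"].round(2),(Rz.T@R[:2]).round(3).tolist(),R[2].round(3));
for x in(-60,-50,-38.7):delta(s,nw(x,1,.013),down(99.35)*Ro.from_euler('y',-16,degrees=True))
```

```text
[-87.5  -4.6] [ 0.48888017 -0.21773585  0.02564186] [ 0.85529837 -0.51796145 -0.5568094 ] [ 0.5   0.59 -0.08  2.21 -0.67  0.17  2.82] [[-0.966, 0.004, 0.258], [0.007, 1.0, 0.011]] [-0.258  0.012 -0.966]
shift [-23.3   5.5  19.4] turn [ 0.61 -1.05 -0.43]
shift [-33.    5.6  22. ] turn [ 0.61 -1.05 -0.43]
shift [-43.9   5.6  24.9] turn [ 0.61 -1.05 -0.43]
```

Run:
```python
from nf import *
from workcell import r
s=r.state();delta(s,nw(-105,1.5,.09),down(9.35))
```

```text
shift [  0.3   6.8 -66.6] turn [12.25 11.21 89.1 ]
```

Call:
{"api": "drive_tool", "payload": {"deltas": [[[2,0,-15,0,0,0,0],[2,3,-40,1,1,9,0],[1,7,-67,2.5,2.3,18,0],[0,7,-67,3.9,3.5,28,0],[0,7,-67,5.3,4.8,38,0],[0,7,-67,6.7,6,48,0],[0,7,-67,8,7.3,58,0],[0,7,-67,9.4,8.5,68,0],[0,7,-67,10.7,9.8,78,0],[0,7,-67,12,11,87,0],[0,7,-67,12.2,11.2,89,0],[0,7,-67,12.2,11.2,89,0]]]}}

```text
time: 17.5
position: [0.4715, -0.2127, 0.0902]
tcp_rot: [-2.021, -2.405, 0.0]
force: [1.0, -0.1, 0.1]
width: 0.0001
gripper_force: 0.0
```

Run:
```python
from nf import *
from workcell import r
from scipy.optimize import least_squares
d=wrist(r,"w9");s=d["s"];R=Ro.from_rotvec(s["tcp_rot"]).as_matrix();print(nf(s["position"]),s["position"],s["force"],s["q"].round(2),(Rz.T@R[:2]).round(3).tolist());
c,st=blob(d);print(c,st)
g=least_squares(lambda x:cen(d,[x[0],x[1],.018])[0]-c,[.53,-.21]);print(nf(g.x),cen(d,[*g.x,.018])[1])
delta(s,nw(-102,1.5,.008),down(9.35))
```

```text
[-103.9    3.2] [ 0.47145775 -0.21272311  0.09019323] [ 1.01617322 -0.05630986  0.10469598] [-0.22  0.69  0.9   2.03 -0.77  0.8   1.31] [[-0.01, 1.0, -0.0], [1.0, 0.01, -0.0]]
[365.49668874 231.68810494] [ 315  164   98  120 7852]
[-44.    2.4] 7745.492273819167
shift [-1.7  1.9 82.2] turn [-0.02  0.    0.55]
```

Run:
```python
from nf import *
from workcell import r
s=r.state();R=down(9.35)*Ro.from_euler('x',-20,degrees=True);print((Rz.T@R.as_matrix()[:2,2]))
delta(s,nw(-97,1.5,.045),R);delta(s,nw(-97,1.5,.015),R)
```

```text
[ 3.42020143e-01 -2.09226599e-17]
shift [-1.7  7.1 45.2] turn [-20.    -0.11   0.5 ]
shift [-1.7  7.1 75.2] turn [-20.    -0.11   0.5 ]
```

Call:
{"api": "drive_tool", "payload": {"deltas": [[[-1,0,10,-4,0,0.5,0],[-2,2,20,-10,0,0.5,0],[-2,5,35,-16,0,0.5,0],[-2,7,45,-20,0,0.5,0],[-2,7,45,-20,0,0.5,0]]]}}

```text
time: 18.18
position: [0.4803, -0.2173, 0.0514]
tcp_rot: [1.884, 2.219, 0.382]
force: [0.8, -1.5, -2.1]
width: -0.0002
gripper_force: 0.0
```

Run:
```python
from nf import *
from workcell import r
s=r.state();R=down(9.35)*Ro.from_euler('x',-20,degrees=True)
M=Ro.from_rotvec(s["tcp_rot"]).as_matrix();print(nf(s["position"]),s["position"],s["force"],s["q"].round(2),(Rz.T@M[:2,2]).round(3));
for x in(-97,-80,-60,-50,-41.8):delta(s,nw(x,1.5,.015),R)
```

```text
[-95.9  -2.7] [ 0.48028498 -0.21725102  0.05142464] [ 0.80868251 -1.45022318 -2.07686936] [ 0.54  0.53 -0.08  2.26 -1.08  0.18  1.69] [0.326 0.011]
shift [  3.8 -12.9  34.1] turn [-1.   -0.62 -0.1 ]
shift [ 3.8  3.2 39.7] turn [-1.   -0.62 -0.1 ]
shift [ 3.7 22.1 46.2] turn [-1.   -0.62 -0.1 ]
shift [ 3.7 31.6 49.4] turn [-1.   -0.62 -0.1 ]
shift [ 3.7 39.3 52.1] turn [-1.   -0.62 -0.1 ]
```

Run:
```python
from nf import *
from workcell import r
s=r.state();R=down(9.35)*Ro.from_euler('x',-14,degrees=True)
delta(s,nw(-98,1.5,.05),R);delta(s,nw(-98,1.5,.013),R)
```

```text
shift [ 4.2 -2.4  0.7] turn [ 5.   -0.62 -0.07]
shift [  3.8 -14.5  35.7] turn [ 5.   -0.62 -0.07]
```

Call:
{"api": "drive_tool", "payload": {"deltas": [[[2,-1,0,2.5,-0.3,0,0],[4,-3,2,5,-0.6,0,0],[4,-6,12,5,-0.6,0,0],[4,-10,24,5,-0.6,0,0],[4,-14,33,5,-0.6,0,0],[4,-14.5,36,5,-0.6,0,0],[4,-14.5,36,5,-0.6,0,0]]]}}

```text
time: 19.05
position: [0.4779, -0.2131, 0.0125]
tcp_rot: [1.928, 2.264, 0.279]
force: [-0.2, -0.1, 0.5]
width: 0.0001
gripper_force: 0.0
```

```bash
cat > st.py <<'E'
from nf import *
from workcell import r
import sys
s=r.state();M=Ro.from_rotvec(s["tcp_rot"]).as_matrix();print(nf(s["position"]),s["position"][2],s["force"],s["q"].round(2),(Rz.T@M[:2,2]).round(3))
lean,y,z=map(float,sys.argv[1:4]);R=down(9.35)*Ro.from_euler('x',-lean,degrees=True)
for x in sys.argv[4:]:delta(s,nw(float(x),y,z),R)
E
python3 st.py 14 1.5 .013 -90 -69
```

```text
[-97.6   1.8] 0.01251311742702579 [-0.17324581 -0.13319585  0.4622509 ] [ 0.4   0.61  0.04  2.24 -1.05  0.18  1.62] [0.241 0.002]
shift [-0.3  7.5  1.4] turn [-0.08 -0.1  -0.2 ]
shift [-0.2 27.9  6.4] turn [-0.08 -0.1  -0.2 ]
```

Call:
{"api": "drive_tool", "payload": {"deltas": [[[0,3,0.7,0,0,0,0],[0,7,1.6,0,0,0,0],[0,10,2.3,0,0,0,0],[0,13,3,0,0,0,0],[0,16,3.7,0,0,0,0],[0,19,4.4,0,0,0,0],[0,22,5,0,0,0,0],[0,25,5.7,0,0,0,0],[0,27,6.2,0,0,0,0],[0,28,6.4,0,0,0,0],[0,28,6.4,0,0,0,0]]]}}

```text
time: 20.42
position: [0.5063, -0.2083, 0.0127]
tcp_rot: [1.929, 2.263, 0.279]
force: [-0.8, -0.2, -0.3]
width: -0.0001
gripper_force: 0.0
```

```bash
python3 st.py 18 1.5 .0145 -71.5 -60 -50 -42.5
```

```text
[-68.8   1.9] 0.012703639372691436 [-0.75702406 -0.20617424 -0.34131477] [ 0.31  0.63  0.12  2.18 -1.02  0.23  1.55] [0.24  0.002]
shift [-0.4 -2.2 -2.4] turn [-4.1  -0.11 -0.24]
shift [-0.4  8.9  0.4] turn [-4.1  -0.11 -0.24]
shift [-0.3 18.6  2.8] turn [-4.1  -0.11 -0.24]
shift [-0.3 25.9  4.6] turn [-4.1  -0.11 -0.24]
```

Call:
{"api": "drive_tool", "payload": {"deltas": [[[0,-2,-2,-2,0,0,0],[0,-1,-2,-4,0,0,0],[0,2,-1.3,-4.1,0,0,0],[0,4,-0.8,-4.1,0,0,0],[0,6,-0.3,-4.1,0,0,0],[-0.5,8,0.2,-4.1,0,0,0],[-0.5,10,0.7,-4.1,0,0,0],[-1,12,1.2,-4.1,0,0,0],[-1,14,1.7,-4.1,0,0,0],[-1,16,2.2,-4.1,0,0,0],[-1,16,2.2,-4.1,0,0,0]]]}}

```text
time: 21.8
position: [0.5238, -0.2077, 0.0182]
tcp_rot: [1.899, 2.233, 0.352]
force: [-4.6, 1.8, -0.0]
width: -0.0001
gripper_force: 2.1
```

```bash
python3 st.py 18 1 .0145 -50 -46 -42.5
python3 - <<'E'
from h import *
from workcell import r
for n in("top","scene"):
    t=r.get_image(n);pickle.dump(t,open(n+"5.pkl","wb"))
    print(n,blob(t))
d=load("scene5");h=cv2.cvtColor(d["color"],cv2.COLOR_RGB2HSV);m=cv2.inRange(h,(5,130,60),(24,255,255))
for v in range(255,300,1):print(v,''.join('#' if m[v,u] else '.' for u in range(310,370)))
E
```

```text
[-51.5  -0.4] 0.018224438176649007 [-4.60800869  1.81206151 -0.03095518] [ 0.43  0.62 -0.03  2.18 -1.09  0.17  1.63] [0.3   0.009]
shift [1.3 0.3 4. ] turn [-0.55 -0.52 -0.21]
shift [1.3 4.1 5.2] turn [-0.55 -0.52 -0.21]
shift [1.3 7.4 6.3] turn [-0.55 -0.52 -0.21]
top (array([293.83196721, 204.67418033]), array([281, 193,  27,  24, 488], dtype=int32))
scene (array([346.4740566 , 280.91745283]), array([337, 270,  21,  23, 424], dtype=int32))
255 ............................................................
256 ............................................................
257 ............................................................
258 ............................................................
259 ............................................................
260 ............................................................
261 ............................................................
262 ............................................................
263 ............................................................
264 ............................................................
265 
[... 1570 characters left out ...]
.................###################..............
290 ..........................##################................
291 ..........................#################.................
292 ...........................##############...................
293 ................................######......................
294 ............................................................
295 ............................................................
296 ............................................................
297 ............................................................
298 ............................................................
299 ............................................................
```

```bash
python3 st.py 15 0.5 .0145 -50.5 -47 -45 -43 -41
```

```text
[-51.4  -0.5] 0.018315662143546393 [-4.74984471  1.58351254  0.0355566 ] [ 0.43  0.62 -0.03  2.18 -1.09  0.17  1.63] [0.3   0.009]
shift [ 1.  -0.3  3.9] turn [ 2.47 -0.52 -0.2 ]
shift [1.  3.1 5. ] turn [ 2.47 -0.52 -0.2 ]
shift [1.  5.  5.6] turn [ 2.47 -0.52 -0.2 ]
shift [1.  6.9 6.2] turn [ 2.47 -0.52 -0.2 ]
shift [1.  8.8 6.8] turn [ 2.47 -0.52 -0.2 ]
```

Call:
{"api": "drive_tool", "payload": {"deltas": [[[0.5,-0.3,2,1.2,-0.3,-0.1,0],[1,-0.3,3.9,2.5,-0.5,-0.2,0],[1,1,4.3,2.5,-0.5,-0.2,0],[1,2.3,4.7,2.5,-0.5,-0.2,0],[1,3.3,5,2.5,-0.5,-0.2,0],[1,4.2,5.3,2.5,-0.5,-0.2,0],[1,4.2,5.3,2.5,-0.5,-0.2,0]]]}}

```text
time: 22.78
position: [0.5294, -0.2074, 0.015]
tcp_rot: [1.915, 2.252, 0.296]
force: [-5.1, 0.6, -1.6]
width: 0.0002
gripper_force: 0.8
```

```bash
python3 st.py 15 0.5 .0145 -45 -43 -41
cat > see.py <<'E'
from nf import *
from workcell import r
d=r.get_image("scene");h=cv2.cvtColor(d["color"],cv2.COLOR_RGB2HSV);m=cv2.inRange(h,(5,130,60),(24,255,255))
for v in(274,278,282,286):
    print(v,np.nonzero(m[v,340:400])[0].max()+340,end=' ')
print([np.nonzero(m[270:310,u])[0].max()+270 for u in(335,340,345,350)])
for x,y in((-9,1),(-4,0),(0,0)):
    H=cv2.convexHull(proj(d,B+nw(x,y,.018)).astype(np.float32));k=np.zeros((420,560),np.uint8);cv2.fillConvexPoly(k,np.int32(H.round()),1)
    print((x,y),[np.nonzero(k[v])[0].max() for v in(274,278,282,286)],[np.nonzero(k[:,u])[0].max() for u in(335,340,345,350)])
E
python3 see.py
```

```text
[-45.9  -0.9] 0.014982872232312618 [-5.09080567  0.56444286 -1.55082768] [ 0.3   0.64  0.12  2.15 -1.02  0.24  1.53] [ 0.259 -0.001]
shift [1.4 0.7 0.7] turn [ 0.03  0.07 -0.09]
shift [1.4 2.7 1.2] turn [ 0.03  0.07 -0.09]
shift [1.4 4.6 1.7] turn [ 0.03  0.07 -0.09]
274 357 278 358 282 356 286 356 Traceback (most recent call last):
  File "see.py", line 6, in <module>
    print([np.nonzero(m[270:310,u])[0].max()+270 for u in(335,340,345,350)])
           ~~~~~~~~~~~~~~~~~~~~~~~~~~~~~~~^^
    return umr_maximum(a, axis, None, out, keepdims, initial, where)
ValueError: zero-size array to reduction operation maximum which has no identity
```

Call:
{"api": "drive_tool", "payload": {"deltas": [[[0.5,0.6,0.2,0,0,0,0],[1,1.2,0.3,0,0,0,0],[1,1.8,0.5,0,0,0,0],[1,1.8,0.5,0,0,0,0]]]}}

```text
time: 23.32
position: [0.5294, -0.2071, 0.0147]
tcp_rot: [1.918, 2.251, 0.294]
force: [-11.4, -2.2, 0.6]
width: -0.0002
gripper_force: 0.8
```

```bash
sed -i 's/(335,340,345,350)\])$/(343,346,349,352)])/; s/u in(335,340,345,350)/u in(343,346,349,352)/g' see.py; python3 see.py;python3 st.py 15 0.5 .0145 -43 -41
```

```text
274 357 278 358 282 356 286 356 [np.int64(291), np.int64(291), np.int64(291), np.int64(290)]
(-9, 1) [np.int64(357), np.int64(357), np.int64(356), np.int64(356)] [np.int64(292), np.int64(292), np.int64(291), np.int64(290)]
(-4, 0) [np.int64(359), np.int64(359), np.int64(358), np.int64(357)] [np.int64(291), np.int64(291), np.int64(291), np.int64(290)]
(0, 0) [np.int64(360), np.int64(360), np.int64(359), np.int64(358)] [np.int64(290), np.int64(290), np.int64(290), np.int64(289)]
[-45.8  -0.7] 0.014659011301091797 [-12.09303079  -2.50912236   0.97556862] [ 0.29  0.64  0.13  2.15 -1.02  0.24  1.53] [ 0.257 -0.002]
shift [1.2 2.7 0.9] turn [-0.08  0.13 -0.2 ]
shift [1.2 4.6 1.4] turn [-0.08  0.13 -0.2 ]
```

Call:
{"api": "drive_tool", "payload": {"deltas": [[[0,-1,-0.2,0,0,0,0],[0,-3,-0.8,0,0,0,0],[0,-10,-2.6,0,0,0,0],[0,-25,-6.5,0,0,0,0],[0,-45,-12,0,0,0,0],[0,-50,-13.5,0,0,0,0],[0,-50,-13.5,0,0,0,0]]]}}

```text
time: 24.25
position: [0.482, -0.2154, 0.0171]
tcp_rot: [1.916, 2.252, 0.297]
force: [-0.8, 0.1, -1.2]
width: -0.0002
gripper_force: 0.0
```

```bash
cat > cmp.py <<'E'
from nf import *
from workcell import r
d=r.get_image("scene");pickle.dump(d,open("sc_now.pkl","wb"))
h=cv2.cvtColor(d["color"],cv2.COLOR_RGB2HSV)
for v in range(262,298,1):print(v,''.join('#' if 5<=H<=24 and S>130 else ('x' if V<70 else ('o' if S>60 else '.')) for H,S,V in h[v,318:372]))
print(python:=None)
from scipy.optimize import least_squares
# known geometry: pin_side right-hand; fit of blank outline right/bottom edge
m=cv2.inRange(h,(5,130,60),(24,255,255));k=np.zeros_like(m);k[262:300,322:372]=m[262:300,322:372]
best=[]
for x in np.arange(-8,8,.5):
  for y in np.arange(-5,6,.5):
    H=cv2.convexHull(proj(d,B+nw(x,y,.018)).astype(np.float32));q=np.zeros((420*4,560*4),np.uint8)
    cv2.fillConvexPoly(q,np.int32((H*4+1.5).round()),255);q=cv2.resize(q,(560,420),interpolation=cv2.INTER_AREA)
    best.append((np.abs(q[262:300,340:372].astype(int)-k[262:300,340:372]).sum()/255,x,y))
best.sort();print(best[:5])
E
python3 cmp.py; python3 st.py 15 0.5 .0145 -45
```

```text
262 xxxxxxxxxxxxxxxx..................o.............ooooo.
263 xxxxxxxxxxxxxxxx..............ooooo.............ooooo.
264 xxxxxxxxxxxxxxxx.............oooooo.............ooooo.
265 xxxxxxxxxxxxxxx..............oo.ooo.............ooooo.
266 xxxxxxxxxxxxxxx..................ooo............oooooo
267 xxxxxxxxxx...xx......oooooooooooo.ooo...........oooo..
268 xxxxxxxxx....xxoooo##############ooo.ooo.......ooooo..
269 xxxxxxxxxx..xxo#####################oo.ooooo...ooooo..
270 xxxxxxxxxxxxxx########################oooooooooooooooo
271 xxxxxxxxxxxxxx#########################ooooooooooooooo
272 xxxxxxxxxxxxxx##########################o..ooooooooooo
273 xxxxxxxxxxxxxo##########################o....ooooooooo
274 xxxxxxxxxxxxx###########################o.......oooooo
275 xxxxxxxxxxxxx###########################o..........oo.
276 xxxxxxxxxxxxx############################.............
277 xxxxxxxxxxxxo############################.............
278 xxxxxxxxxoo.o############################.............
279 xxxxxxxxxo..o###########################o.............
280 xxxxxxxxx...o#####################
[... 851 characters left out ...]
xxx...................................................
296 xxx...................................................
297 xxx...................................................
None
[(np.float64(41.015686274509804), np.float64(-8.0), np.float64(1.5)), (np.float64(42.07450980392157), np.float64(-8.0), np.float64(1.0)), (np.float64(42.19607843137255), np.float64(-8.0), np.float64(2.0)), (np.float64(42.20392156862745), np.float64(-7.5), np.float64(1.5)), (np.float64(42.45882352941177), np.float64(-7.0), np.float64(2.0))]
[-93.5  -1. ] 0.016994249571540946 [ 0.43067173 -0.14280549  1.44271365] [ 0.43  0.6   0.01  2.24 -1.09  0.17  1.66] [ 0.259 -0.   ]
shift [ 1.6 46.2 15. ] turn [ 0.02  0.02 -0.09]
```

```bash
cat > cmp2.py <<'E'
from nf import *
import sys
d=load(sys.argv[1]);N2=np.array([.5760,-.1984])
h=cv2.cvtColor(d["color"],cv2.COLOR_RGB2HSV);m=cv2.inRange(h,(5,110,60),(24,255,255))
best=[]
for x in np.arange(-14,10,1.):
  for y in np.arange(-6,7,1.):
    b=np.r_[N2+Rz@np.array([x,y])/1e3,.0131]
    H=cv2.convexHull(proj(d,B+b).astype(np.float32));q=np.zeros((420*4,560*4),np.uint8)
    cv2.fillConvexPoly(q,np.int32((H*4+1.5).round()),255);q=cv2.resize(q,(560,420),interpolation=cv2.INTER_AREA)
    E=np.abs(q.astype(int)-m);best.append(((E[266:300,331:356].sum()+E[266:279,356:372].sum())/255,x,y))
best.sort();print([tuple(map(float,b)) for b in best[:6]])
E
python3 cmp2.py sc_now; python3 cmp2.py scene5
python3 - <<'E'
from nf import *
a=load("scene");d=load("sc_now")
for im in(a,d):
    g=cv2.cvtColor(im["color"],cv2.COLOR_RGB2GRAY)
    for v in range(272,294,2):print(v,' '.join('%3d'%x for x in g[v,350:370]))
    print()
E
```

```text
[(42.2, -2.0, 2.0), (42.462745098039214, -3.0, 2.0), (42.85490196078431, -3.0, 1.0), (42.87843137254902, -2.0, 3.0), (43.819607843137256, -3.0, 3.0), (44.4078431372549, -2.0, 1.0)]
[(157.2549019607843, -5.0, -6.0), (157.39607843137256, -7.0, -6.0), (158.13725490196077, -6.0, -6.0), (158.22745098039215, -8.0, -6.0), (160.01960784313727, -9.0, -6.0), (160.89803921568628, -4.0, -6.0)]
272 133 161 169 137 111 102 100  92  87  99  91  83  84  89  95 100 107 112 116 119
274 100  83  97 112 116 117 117 119 155 203 201 187 162 129 114 101  85  82  85  91
276  84  97 111 116 118 116 116 129 161 187 213 221 222 222 220 212 195 178 140 124
278 115 116 117 117 117 117 115 116 123 126 135 143 178 217 224 224 223 223 222 222
280 114 114 115 117 116 117 115 133 184 209 212 205 200 217 222 223 223 222 225 225
282 155 139 134 121 114 114 113 124 160 187 195 188 186 210 221 223 223 224 224 223
284 221 221 217 202 193 193 188 163 150 154 155 146 159 212 224 223 223 223 223 223
286 221 221 221 221 223 219 193 155 149 154 153 143 147 196 222 223 223 223 222 224
288 221 221 221 221 219 194 134 114 134 146
[... 433 characters left out ...]
 237 236 231 220 203 159 140
278 178 177 175 175 173 172 167 153 136 143 153 163 204 233 237 238 237 237 237 237
280 177 176 172 165 158 147 129 143 203 228 230 225 221 232 237 237 237 237 238 238
282 145 139 134 128 124 118 114 132 180 210 218 214 213 228 236 237 237 238 238 237
284 133 131 129 125 121 117 116 130 158 174 175 167 182 230 238 238 238 237 237 237
286 133 130 129 125 119 115 118 136 162 175 173 163 165 220 237 238 237 237 237 237
288 132 129 126 122 121 121 112 126 153 167 165 150 123 162 230 237 237 237 237 237
290 144 155 165 183 211 222 207 158 135 129 129 132 143 195 233 237 236 236 236 236
292 228 233 235 235 236 236 236 236 235 231 230 235 236 236 237 236 236 235 235 235
```

Call:
{"api": "drive_tool", "payload": {"deltas": [[[2,10,4,0,0,0,0],[2,22,8,0,0,0,0],[2,34,12,0,0,0,0],[2,41,14,0,0,0,0],[2,44,14.5,0,0,0,0],[2,45.5,15,0,0,0,0],[1,46.5,15,0,0,0,0],[0,47.3,15.2,0,0,0,0],[-1,47.8,15.3,0,0,0,0],[-1,47.8,15.3,0,0,0,0]]]}}

```text
time: 25.55
position: [0.5292, -0.2081, 0.0137]
tcp_rot: [1.918, 2.255, 0.295]
force: [-5.2, -0.8, -0.5]
width: -0.0001
gripper_force: 0.0
```

```bash
python3 st.py 15 0 .0145 -45
```

```text
[-46.1  -1.6] 0.013727100330116582 [-5.23967135 -0.76219234 -0.53343108] [ 0.28  0.64  0.14  2.15 -1.04  0.26  1.55] [0.256 0.001]
shift [ 1.6  1.3 -0.5] turn [-0.17 -0.05 -0.13]
```

Call:
{"api": "drive_tool", "payload": {"deltas": [[[0,0.8,0,0,0,0,0],[0,1.5,0.2,0,0,0,0],[0,1.5,0.2,0,0,0,0],[0,1.5,0.2,0,0,0,0]]]}}

```text
time: 26.05
position: [0.5292, -0.2083, 0.0135]
tcp_rot: [1.921, 2.255, 0.293]
force: [-11.2, -1.9, 0.3]
width: -0.0002
gripper_force: 0.0
```

Call:
{"api": "drive_tool", "payload": {"deltas": [[[0,-1.5,-0.3,0,0,0,0],[0,-4,-1,0,0,0,0],[0,-12,-3,0,0,0,0],[0,-28,-7,0,0,0,0],[0,-45,-12,0,0,0,0],[0,-40,-40,3,0,0,0],[0,-30,-80,8,0,0,0],[0,-18,-125,13,0,0,0],[0,-5,-175,15,0,0,0],[0,8,-220,15,0,0,0],[0,10,-232,15,0,0,0],[0,10,-232,15,0,0,0]]]}}

```text
time: 27.55
position: [0.4829, -0.2156, 0.2412]
tcp_rot: [-2.033, -2.394, -0.002]
force: [-0.2, 0.2, -0.1]
width: -0.0
gripper_force: 0.0
```

```bash
python3 - <<'E'
from nf import *
from workcell import r
d=wrist(r,"w10");s=d["s"];M=Ro.from_rotvec(s["tcp_rot"]).as_matrix();print(nf(s["position"]),s["position"],s["force"],s["q"].round(2),(Rz.T@M[:2,2]).round(3))
from scipy.optimize import least_squares
h=cv2.cvtColor(d["color"],cv2.COLOR_RGB2HSV);m=cv2.inRange(h,(5,110,60),(24,255,255));ys,xs=np.nonzero(m);print(len(xs))
n,l,st,ce=cv2.connectedComponentsWithStats(m)
for i in range(1,n):
    if st[i,4]>30:print(st[i],ce[i].round(1))
for nm,x in(("blank",nw(0,0,.018)),("ball",nw(-19.5,33.8,.031)),("pinside",nw(0,-38,.04)),("knob",nw(48,0,.195))):print(nm,proj(d,x)[0].round(1))
H=proj(d,B+nw(0,0,.018));print(H.min(0),H.max(0))
sc=r.get_image("scene");pickle.dump(sc,open("sc6.pkl","wb"));t=r.get_image("top");pickle.dump(t,open("top6.pkl","wb"))
E
python3 cmp2.py sc6
python3 - <<'E'
from nf import *
for n in("top","top6"):
    d=load(n);h=cv2.cvtColor(d["color"],cv2.COLOR_RGB2HSV);m=cv2.inRange(h,(5,110,60),(28,255,255))
    print(n)
    for v in range(200,222):print(v,''.join('#' if x else '.' for x in m[v,350:405]))
    print(proj(d,nw(0,0,.05))[0],proj(d,nw(-19.5,29.8,.031))[0])
E
```

```text
[-93.1  -1.5] [ 0.48285351 -0.21563906  0.24116394] [-0.22785647  0.18507088 -0.10313468] [-0.25  0.46  0.88  1.81 -0.4   1.06  0.94] [0.    0.001]
4252
[ 259    0   63   39 1976] [289.1  16.4]
[339 119  10  10  81] [343.4 123.3]
[ 324  145   56   75 2136] [346.9 185.4]
[426 178  10   7  59] [430.2 181.1]
blank [355.2 186.9]
ball [342.6 159.5]
pinside [357.6 222.2]
knob [488.8 231.8]
[328.69513541 160.1338952 ] [389.5846599  218.63048417]
[(33.19607843137255, -2.0, 2.0), (33.6078431372549, -3.0, 1.0), (34.588235294117645, -3.0, 2.0), (34.94509803921569, -3.0, 0.0), (35.03529411764706, -2.0, 1.0), (35.63137254901961, -2.0, 3.0)]
top
200 .......................................................
201 .......................................................
202 .......................................................
203 .......................................................
204 .......................................................
205 .......................................................
206 .......................................................
207 ....................................
[... 1596 characters left out ...]
...########################.................
212 ..............#######################..................
213 .............#######################...................
214 ..........##########################...................
215 ........##########################.....................
216 ##......########.################......................
217 ##................#############........................
218 ##..................#########..........................
219 .......................####............................
220 .......................................................
221 .......................................................
[376.26944296 204.60767245] [365.40309544 214.51848256]
```

Run:
```python
from nf import *
d=load("w10");h=cv2.cvtColor(d["color"],cv2.COLOR_RGB2HSV);g=h[:,:,2]
for v in range(138,240,2):print(v,''.join('#' if 5<=H<=28 and S>110 else 'x' if V<90 else '+' if V<150 else '-' if V<190 else '.' for H,S,V in h[v,316:400]))
for nm,x in(("pinfoot",nw(0,-38,.018)),("pintop",nw(0,-38,.04)),("ball",nw(-19.5,33.8,.031))):print(nm,proj(d,x)[0].round(1),proj(d,x+np.r_[Rz@[.01,0],0])[0].round(1))
```

```text
138 ..............--++++++++xxxxxxxxxxxxxxx+++++++++++++++++++++++++++++++++++++++++++++
140 ..............-+xx+++xxxxxxxxxxxxxxxxxx+++++++++++++++++++++++++++++++++++++++++++++
142 ..............-+xx++xxxxxxxxxxxxxxxxxxx+++++++++++++++++++++++++++++++++++++++++++++
144 ...............--+++++xxxxxxxxxxxxxxxx++++++++++++++++++++++++++++++++++++++++++++++
146 .....................-+########+++++++++++++++++++++++++++++++++++++++++++++++++++++
148 .....................--########+++++++++++++++++++++++++++++++++++++++++++++++++++++
150 ......................-#######++++++++++++++++++++++++++++++++++++++++++++++++++++++
152 .....................-########++++++++++++++++++++++++++++++++++++++++++++++++++++++
154 .....................-########++++++++++++++++++++++++++++++++++++++++++++++++++++++
156 .....................-#########+++++++++++++++++++++++++++++++++++++++++++++++++++++
158 ....................-##########+++++++++++++++++++++++++++++++++++++++++++++++++++++
160 ..................-++##########+++++++++++++++++++++++++++++++++++++++++++++++++++++
162 ................--++++######
[... 2842 characters left out ...]
.......................-+xxx+++++++++++xxxxx++++++++++++++++++
228 .............................................-+xxx+++++++++++xxxxx++++++++++++++++++
230 ..............................................-+xx++++++++++xxxxxx++++++++++++++++++
232 ..............................................-+xxxx++++++++xxxxx+++++++++++++++++++
234 ...............................................-+xxx+++++++xxxxx++++++++++++++++++++
236 ................................................+xxxxx++++xxxxxx++++++++++++++++++++
238 ................................................-+xxxx++xxxxxxx+++++++++++++++++++++
pinfoot [353.3 217.3] [361.3 217.3]
pintop [357.6 222.2] [366.1 222.2]
ball [342.6 159.5] [351.4 159.5]
```

```bash
python3 st.py 15 0 .06 -95; python3 st.py 15 0 .0145 -93 -55 -46;python3 -c "
from workcell import r
print(r.state()['wrist_torque'])"
```

```text
[-93.7  -1.1] 0.2397205934789478 [-0.54434841  0.81107705  0.21490634] [-0.25  0.46  0.88  1.81 -0.4   1.06  0.94] [-0.003  0.002]
shift [  0.7  -0.8 179.7] turn [-15.15  -0.12  -0.07]
[-93.7  -1.1] 0.2397205934789478 [-0.54434841  0.81107705  0.21490634] [-0.25  0.46  0.88  1.81 -0.4   1.06  0.94] [-0.003  0.002]
shift [  0.6   1.3 225.2] turn [-15.15  -0.12  -0.07]
shift [  0.6  39.3 225.1] turn [-15.15  -0.12  -0.07]
shift [  0.6  48.3 225.1] turn [-15.15  -0.12  -0.07]
[ 0.01246534 -0.07339759 -0.04873351]
```

Call:
{"api": "drive_tool", "payload": {"deltas": [[[0,0,30,0,0,0,0],[0,0,80,-5,0,0,0],[0,0,130,-10,0,0,0],[0,-1,175,-15,0,0,0],[0,0,205,-15,0,0,0],[0,3,222,-15,0,0,0],[0,12,225,-15,0,0,0],[0,25,225,-15,0,0,0],[0,35,225,-15,0,0,0],[0,41,225,-15,0,0,0],[0,44,225,-15,0,0,0],[0,46,225,-15,0,0,0]]]}}

```text
time: 29.2
position: [0.5278, -0.208, 0.0161]
tcp_rot: [1.916, 2.255, 0.296]
force: [-3.5, 0.1, -0.6]
width: 0.0002
gripper_force: 0.0
```

```bash
python3 st.py 15 0 .0145 -46;python3 -c "
from workcell import r
print(r.state()['wrist_torque'])"
```

```text
[-47.5  -1.3] 0.01607027106924954 [-3.54594089  0.08515906 -0.5722426 ] [ 0.28  0.64  0.15  2.15 -1.05  0.26  1.56] [0.257 0.001]
shift [1.3 1.1 1.9] turn [-0.08 -0.03 -0.04]
[-0.09788635  0.65348059  0.03786399]
```

Call:
{"api": "drive_tool", "payload": {"deltas": [[[0,1,0,0,0,0,0],[0,1.5,0,0,0,0,0],[0,1.5,0,0,0,0,0]]]}}

```text
time: 29.58
position: [0.5282, -0.208, 0.0161]
tcp_rot: [1.917, 2.255, 0.295]
force: [-5.2, -0.2, -1.1]
width: 0.0002
gripper_force: 0.0
```

```bash
python3 st.py 15 0 .0145 -46;python3 -c "
from workcell import r
print(r.state()['wrist_torque'])"
```

```text
[-47.1  -1.4] 0.01608750576981122 [-5.20879894 -0.20457093 -1.09040272] [ 0.28  0.64  0.15  2.15 -1.04  0.26  1.55] [0.256 0.001]
shift [1.4 0.7 1.8] turn [-0.14 -0.06 -0.1 ]
[-0.11983437  0.94836806  0.01424198]
```

Call:
{"api": "drive_tool", "payload": {"deltas": [[[0,1,0.2,0,0,0,0],[0,1.5,0.3,0,0,0,0],[0,1.5,0.3,0,0,0,0]]]}}

```text
time: 29.95
position: [0.5291, -0.2079, 0.0157]
tcp_rot: [1.919, 2.256, 0.294]
force: [-6.6, -0.7, -4.4]
width: 0.0001
gripper_force: 0.0
```

```bash
python3 st.py 15 0 .0145 -46;python3 -c "
from workcell import r
print(r.state()['wrist_torque'])"
```

```text
[-46.3  -1.4] 0.015727629248177093 [-6.61447121 -0.72153467 -4.37903102] [ 0.27  0.64  0.16  2.15 -1.04  0.27  1.55] [0.255 0.001]
shift [ 1.4 -0.1  1.3] turn [-0.21 -0.06 -0.13]
[-0.21656289  1.37953335 -0.0372645 ]
```

Call:
{"api": "drive_tool", "payload": {"deltas": [[[0,1,0.3,0,0,0,0],[0,1.5,0.4,0,0,0,0],[0,1.5,0.4,0,0,0,0]]]}}

```text
time: 30.32
position: [0.5291, -0.2079, 0.0154]
tcp_rot: [1.921, 2.256, 0.293]
force: [-12.7, -1.5, -2.2]
width: 0.0003
gripper_force: 0.0
```

```bash
python3 st.py 15 0 .0145 -46;python3 -c "
from workcell import r
print(r.state()['wrist_torque'])"
```

```text
[-46.2  -1.4] 0.01540503354205311 [-12.71053608  -1.46968117  -2.23289364] [ 0.27  0.64  0.16  2.14 -1.04  0.27  1.55] [0.254 0.001]
shift [ 1.4 -0.   0.9] turn [-0.31 -0.07 -0.19]
[-0.32775804  1.94158465 -0.03585543]
```

Call:
{"api": "drive_tool", "payload": {"deltas": [[[0,1,0.3,0,0,0,0],[0,1.5,0.4,0,0,0,0],[0,1.5,0.4,0,0,0,0]]]}}

```text
time: 30.7
position: [0.529, -0.208, 0.0151]
tcp_rot: [1.923, 2.256, 0.291]
force: [-19.1, -2.0, 0.4]
width: 0.0001
gripper_force: 0.0
```

```bash
python3 st.py 15 0 .0145 -46;python3 -c "
from workcell import r
print(r.state()['wrist_torque'])"
```

```text
[-46.3  -1.5] 0.015142731189886485 [-19.05580605  -1.99930035   0.42132455] [ 0.27  0.64  0.17  2.14 -1.04  0.27  1.54] [0.252 0.001]
shift [1.5 0.1 0.7] turn [-0.41 -0.08 -0.26]
[-0.30371423  2.40995906 -0.04719729]
```

The torque lever drops from 0.18 m to about 0.09 m as the force builds, so the gripper body is bearing on the dial before the blank is home. I'll back off and part the fingers about 20 mm, which puts the leading finger roughly 9 mm further forward, then push again.

Call:
{"api": "drive_tool", "payload": {"deltas": [[[0,-4,-1,0,0,0,0],[0,-10,-3,0,0,0,0.1],[0,-20,-6,0,0,0,0.25],[0,-30,-8,0,0,0,0.25],[0,-30,-8,0,0,0,0.25],[0,-30,-8,0,0,0,0.25]]]}}

```text
time: 31.45
position: [0.5038, -0.2123, 0.0167]
tcp_rot: [1.916, 2.254, 0.297]
force: [-0.4, -0.6, 0.2]
width: 0.0213
gripper_force: 0.0
```

```bash
python3 st.py 15 0 .013 -65 -58 -55 -52
```

```text
[-72.   -1.7] 0.01674099637067972 [-0.39802963 -0.551277    0.24319666] [ 0.36  0.62  0.07  2.2  -1.05  0.21  1.6 ] [0.259 0.   ]
shift [1.7 5.8 5.4] turn [-0.02 -0.03 -0.06]
shift [ 1.7 12.5  7.2] turn [-0.02 -0.03 -0.06]
shift [ 1.7 15.4  8. ] turn [-0.02 -0.03 -0.06]
shift [ 1.7 18.3  8.8] turn [-0.02 -0.03 -0.06]
```

Call:
{"api": "drive_tool", "payload": {"deltas": [[[1,4,3,0,0,0,0.25],[1.5,8,5.5,0,0,0,0.25],[1.5,11,6.8,0,0,0,0.25],[1.5,13,7.3,0,0,0,0.25],[1.5,14.5,7.7,0,0,0,0.25],[1.5,16,8.1,0,0,0,0.25],[1.5,17,8.4,0,0,0,0.25],[1.5,17,8.4,0,0,0,0.25]]]}}

```text
time: 32.45
position: [0.5215, -0.2077, 0.0128]
tcp_rot: [1.916, 2.255, 0.296]
force: [-0.6, -0.3, 0.1]
width: 0.0215
gripper_force: 0.2
```

```bash
cat > lev.py <<'E'
from workcell import r
s=r.state();F=s["force"];t=s["wrist_torque"];print("tau_y",t[1].round(2),"pred tip",round(-.175*F[0]-.047*F[2],2),s["width"].round(4),F.round(1))
E
python3 lev.py;python3 st.py 15 0 .013 -50
```

```text
[-53.7   0.1] 0.012784190936106606 [-0.55406429 -0.30676989  0.0684473 ] [ 0.32  0.64  0.1   2.17 -1.04  0.23  1.56] [0.258 0.001]
shift [-0.   3.6  0.7] turn [-0.06 -0.03 -0.05]Traceback (most recent call last):
  File "lev.py", line 2, in <module>
    s=r.state();F=s["force"];t=s["wrist_torque"];print("tau_y",t[1].round(2),"pred tip",round(-.175*F[0]-.047*F[2],2),s["width"].round(4),F.round(1))
                                                                                                                      ^^^^^^^^^^^^^^^^
AttributeError: 'float' object has no attribute 'round'
```

No contact yet at -53.7, so I'll continue in small steps.

Call:
{"api": "drive_tool", "payload": {"deltas": [[[0,1,0.2,0,0,0,0.25],[0,2,0.5,0,0,0,0.25],[0,3,0.8,0,0,0,0.25],[0,3,0.8,0,0,0,0.25]]]}}

```text
time: 32.95
position: [0.5245, -0.2072, 0.0128]
tcp_rot: [1.916, 2.255, 0.296]
force: [-0.9, -0.1, -0.2]
width: 0.0212
gripper_force: 0.8
```

```bash
sed -i 's/s\["width"\].round(4)/s["width"]/' lev.py; python3 lev.py;python3 st.py 15 0 .013 -50
```

```text
tau_y 0.54 pred tip 0.17 0.021185252773862923 [-0.9 -0.1 -0.2]
[-50.7   0.1] 0.01280665317105737 [-0.94590754 -0.14123357 -0.18738342] [ 0.31  0.64  0.11  2.16 -1.04  0.23  1.55] [0.258 0.001]
shift [-0.1  0.7 -0. ] turn [-0.06 -0.03 -0.04]
```

Call:
{"api": "drive_tool", "payload": {"deltas": [[[0,1,0.2,0,0,0,0.25],[0,2,0.5,0,0,0,0.25],[0,2,0.5,0,0,0,0.25]]]}}

```text
time: 33.33
position: [0.5249, -0.2072, 0.0125]
tcp_rot: [1.918, 2.255, 0.294]
force: [-7.6, -0.8, 3.3]
width: 0.0212
gripper_force: 4.1
```

```bash
python3 lev.py;python3 st.py 15 0 .013 -50
```

```text
tau_y 1.65 pred tip 1.17 0.021197773276341696 [-7.6 -0.8  3.3]
[-50.3   0. ] 0.012466394795252609 [-7.56509968 -0.84679394  3.34569064] [ 0.3   0.64  0.12  2.16 -1.03  0.24  1.55] [0.256 0.001]
shift [-0.   0.4 -0.4] turn [-0.18 -0.04 -0.12]
```

Call:
{"api": "drive_tool", "payload": {"deltas": [[[0,0.7,0.3,0,0,0,0.25],[0,1.2,0.5,0,0,0,0.25],[0,1.2,0.5,0,0,0,0.25]]]}}

```text
time: 33.7
position: [0.525, -0.2072, 0.0121]
tcp_rot: [1.92, 2.255, 0.293]
force: [-12.0, -1.9, 5.0]
width: 0.0215
gripper_force: 5.9
```

```bash
python3 lev.py;python3 st.py 15 0 .013 -50
```

```text
tau_y 2.32 pred tip 1.87 0.021510815467643465 [-12.   -1.9   5. ]
[-50.2  -0.1] 0.012050659486046372 [-12.03756905  -1.90652621   4.9751625 ] [ 0.3   0.64  0.12  2.16 -1.03  0.24  1.55] [0.254 0.001]
shift [ 0.1  0.4 -0.9] turn [-0.26 -0.04 -0.16]
```

Call:
{"api": "drive_tool", "payload": {"deltas": [[[0,-1.5,-0.3,0,0,0,0.25],[0,-4,-1,0,0,0,0.25],[0,-12,-3,0,0,0,0.2],[0,-28,-7,0,0,0,0.1],[0,-43,-12,0,0,0,0],[0,-37,-40,3,0,0,0],[0,-27,-80,8,0,0,0],[0,-15,-125,13,0,0,0],[0,-2,-175,15,0,0,0],[0,11,-220,15,0,0,0],[0,13,-230,15,0,0,0],[0,13,-230,15,0,0,0]]]}}

```text
time: 35.2
position: [0.4818, -0.2142, 0.2382]
tcp_rot: [-2.033, -2.394, -0.002]
force: [-0.3, 0.1, -0.8]
width: -0.0001
gripper_force: 0.0
```

```bash
python3 - <<'E'
from nf import *
from workcell import r
d=wrist(r,"w11");s=d["s"];M=Ro.from_rotvec(s["tcp_rot"]).as_matrix();print(nf(s["position"]),s["position"],s["force"],(Rz.T@M[:2,2]).round(3))
h=cv2.cvtColor(d["color"],cv2.COLOR_RGB2HSV)
H=proj(d,B+nw(0,0,.018));print(H.min(0),H.max(0))
for nm,x in(("pinfoot",nw(0,-38,.018)),("pintop",nw(0,-38,.04)),("ball",nw(-19.5,33.8,.031))):print(nm,proj(d,x)[0].round(1))
u0=int(H.min(0)[0])-14
print("u0",u0)
for v in range(138,230,2):print(v,''.join('#' if 5<=H<=28 and S>110 else 'x' if V<90 else '+' if V<150 else '-' if V<190 else '.' for H,S,V in h[v,u0:u0+70]))
sc=r.get_image("scene");pickle.dump(sc,open("sc7.pkl","wb"))
E
python3 cmp2.py sc7
```

```text
[-93.9   0.1] [ 0.48180596 -0.21419998  0.23818692] [-0.32878466  0.05676538 -0.82142138] [0.    0.001]
[329.71663954 161.74313125] [391.10806945 220.68981121]
pinfoot [354.4 219.2]
pintop [358.8 224.3]
ball [343.8 161.2]
u0 315
138 ................---+++++xxxxxxxxxxxxxxxxx+++++++++++++++++++++++++++++
140 ................-++++++xxxxxxxxxxxxxxxxxx+++++++++++++++++++++++++++++
142 ................-+xx+++xxxxxxxxxxxxxxxxxx+++++++++++++++++++++++++++++
144 .................+xx++xxxxxxxxxxxxxxxxxxx+++++++++++++++++++++++++++++
146 ...................---+++xxxxxxxxxxxxxx+++++++++++++++++++++++++++++++
148 ........................+########+++++++++++++++++++++++++++++++++++++
150 ........................+########+++++++++++++++++++++++++++++++++++++
152 ........................-########+++++++++++++++++++++++++++++++++++++
154 ........................#########+++++++++++++++++++++++++++++++++++++
156 .......................-#########+++++++++++++++++++++++++++++++++++++
158 .....................-++########++++++++++++++++++++++++++++++++++++++
160 ....................-++##########+++++++++
[... 2065 characters left out ...]
.......................##################xxx+++++++++++++++xxxx
218 ................................-###############xxx+++++++++++++++xxxx
220 ...............................-++++############xxx+++++++++++++++xxxx
222 ................................++++++-.......-+xxxx+++++++++++++xxxxx
224 .................................-++++.........-+xx++++++++++++++xxxxx
226 ..................................--+--........-+xxx+++++++++++++xxxxx
228 ...............................................-+xxx+++++++++++++xxxx+
[(31.70980392156863, 4.0, 3.0), (31.83529411764706, 4.0, 2.0), (32.70980392156863, 5.0, 3.0), (33.76470588235294, 3.0, 2.0), (34.45490196078431, 5.0, 4.0), (34.69803921568627, 3.0, 3.0)]
```

The blank's left edge moved about 6 mm further in, and the wrist and scene views agree. The last push stopped hard with the load on the fingertip, so the blank is seated. Next is the knob.

Run:
```python
from nf import *
from workcell import r
s=r.state();R=down(9.35)
delta(s,(.6215,-.191,.225),R);delta(s,(.6215,-.191,.160),R)
```

```text
shift [-1.000e-01  1.422e+02  1.170e+01] turn [-0.12 -0.13 -0.04]
shift [ -0.3 142.3  76.7] turn [-0.12 -0.13 -0.04]
```

Call:
{"api": "drive_tool", "payload": {"deltas": [[[0,25,0,0,0,0,0],[0,60,0,0,0,0,0],[0,95,0,0,0,0,0],[0,125,5,0,0,0,0],[0,138,12,0,0,0,0],[0,142,20,0,0,0,0],[0,142,32,0,0,0,0],[0,142,40,0,0,0,0],[0,142,46,0,0,0,0],[0,142,50,0,0,0,0],[0,142,50,0,0,0,0]]]}}

```text
time: 36.67
position: [0.6218, -0.1913, 0.1881]
tcp_rot: [-2.033, -2.393, 0.0]
force: [-0.6, -0.2, 0.1]
width: -0.0004
gripper_force: 0.0
```

```bash
python3 lev.py
python3 - <<'E'
from nf import *
from workcell import r
s=r.state();print(s["position"],nf(s["position"]))
delta(s,(.6215,-.191,.160),down(9.35))
E
```

```text
tau_y 0.03 pred tip 0.09 -0.00039229332115042564 [-0.6 -0.2  0.1]
[ 0.62181442 -0.19131455  0.18808099] [47.9 -0.1]
shift [ 0.3 -0.2 28.1] turn [-0.05 -0.05 -0.04]
```

Call:
{"api": "drive_tool", "payload": {"deltas": [[[0,0,3,0,0,0,0],[0,0,6,0,0,0,0],[0,0,9,0,0,0,0],[0,0,12,0,0,0,0],[0,0,14,0,0,0,0],[0,0,14,0,0,0,0]]]}}

```text
time: 37.42
position: [0.622, -0.1914, 0.1744]
tcp_rot: [-2.033, -2.394, -0.0]
force: [-1.0, 0.4, 3.3]
width: 0.0001
gripper_force: 1.8
```

Call:
{"api": "drive_tool", "payload": {"deltas": [[[0,0,3,0,0,0,0],[0,0,6,0,0,0,0],[0,0,8,0,0,0,0],[0,0,10,0,0,0,0],[0,0,10,0,0,0,0]]]}}

```text
time: 38.05
position: [0.622, -0.1914, 0.1645]
tcp_rot: [-2.033, -2.394, -0.0]
force: [-0.5, -0.0, 3.9]
width: 0.0004
gripper_force: 2.4
```

Call:
{"api": "drive_tool", "payload": {"deltas": [[[0,0,2,0,0,0,0],[0,0,4,0,0,0,0],[0,0,5,0,0,0,0],[0,0,5,0,0,0,0]]]}}

```text
time: 38.55
position: [0.6223, -0.1915, 0.1628]
tcp_rot: [2.033, 2.394, 0.004]
force: [-9.0, 7.4, 32.3]
width: -0.0001
gripper_force: 16.4
```

Call:
{"api": "drive_tool", "payload": {"deltas": [[[0,0,1,0,0,0,0],[0,0,2,0,0,0,0],[0,0,2,0,0,0,0]]]}}

```text
time: 38.92
position: [0.6224, -0.1915, 0.1626]
tcp_rot: [2.033, 2.393, 0.006]
force: [-13.1, 10.6, 48.9]
width: -0.0001
gripper_force: 24.3
```

Call:
{"api": "drive_tool", "payload": {"deltas": [[[0,0,-4,0,0,0,0],[0,0,-15,0,0,0,0],[0,0,-45,0,0,0,0],[0,-20,-75,0,0,0,0],[0,-60,-80,0,0,0,0],[0,-100,-80,0,0,0,0],[0,-130,-80,0,0,0,0],[0,-142,-78,0,0,0,0],[0,-142,-78,0,0,0,0]]]}}

```text
time: 40.05
position: [0.482, -0.2143, 0.2353]
tcp_rot: [-2.033, -2.393, -0.0]
force: [0.6, -0.8, -0.4]
width: 0.0003
gripper_force: 0.0
```

```bash
python3 - <<'E'
from nf import *
from workcell import r
d=wrist(r,"w12");s=d["s"];print(nf(s["position"]),s["position"],s["force"])
h=cv2.cvtColor(d["color"],cv2.COLOR_RGB2HSV);H=proj(d,B+nw(0,0,.018));print(H.min(0),H.max(0))
m=cv2.inRange(h,(5,110,60),(28,255,255));print([(v,np.nonzero(m[v,300:380])[0].min()+300) for v in range(180,200,4)])
sc=r.get_image("scene");pickle.dump(sc,open("sc8.pkl","wb"));t=r.get_image("top");pickle.dump(t,open("top8.pkl","wb"))
a,b=load("scene"),sc
for im in(a,b):
    h=cv2.cvtColor(im["color"],cv2.COLOR_RGB2HSV)
    for v in range(202,254,2):print(v,''.join('R' if (H<8 or H>172) and S>110 else 'x' if V<75 else '+' if V<130 else '.' for H,S,V in h[v,328:380]))
    print()
E
python3 cmp2.py sc8
```

```text
[-93.7  -0.1] [ 0.48201637 -0.21428964  0.23531171] [ 0.62844523 -0.78137625 -0.39062278]
[330.13532177 161.75579232] [392.06392223 221.19131481]
[(180, np.int64(332)), (184, np.int64(331)), (188, np.int64(330)), (192, np.int64(330)), (196, np.int64(331))]
202 ...++++++++++++++++++++++RRRRRRRRRRRRRRRRRRRRRRRR+..
204 ++++++++++++++..+++x++++++RRRRRRRRRRRRRRRRRRRRRRR+++
206 +++++++++++++...+++xx+RR++xxxxxxxxxxx+RRRRRRRRRRR+++
208 +++..++++++++++++++x+RRRRRRxxxxxxxxxxxRRRRRRRRRR++++
210 ...........+++++++x+RRRRRRRxxxxxxxxxxxRRRRRRRR++++++
212 ..............++++x+RRRRRRRRRxxxxxxxxxRRRRRR++++++xx
214 .............++++++RRRRRRRRR+++++++++++++R++xxx+++xx
216 ............++.++++RRRR.+++x+++...++++++++++++++++++
218 .................+RRRRR++++++++++++xx+++++++++++++++
220 +++++...............RRR+++++++x++++++++++++++++x++++
222 +++++++++............R++++++++++++++++xxxx++++++++++
224 +++++xxx+++++..+.......+xxx+++++x++++xxxx++++++++xxx
226 ++++xxxxxxxxx++..........++xxx++++++xxxxx++++++xx+++
228 +++xxxxxxxx++...............+++++x++xxxxx+++++++++++
230 ++++xxxxxx++++++++............+++x++xxxxx
[... 1609 characters left out ...]
236 xxx+...++++x+++++++...++++++xxxxxxxxxxxx++++++++++++
238 xxx++++++++++++++++++++.....++xxxxxxxxxx++++++++++..
240 x+++++x++..........+++++.....+++xxxxxxxx++++++++++++
242 ++++++++..............++++.....++xxxxxxx++++++++++++
244 +++++++.................+++....+++xxxxxx+++++++.++++
246 +++++++..................+++....++xxxxx+++++++.....+
248 ......+...................+++...++xxxx++++++++......
250 +.....+...................++++..++++++++++++++......
252 .+.....++.................++++++.....++++++++.......

[(42.70980392156863, 4.0, 3.0), (42.83529411764706, 4.0, 2.0), (43.70980392156863, 5.0, 3.0), (44.76470588235294, 3.0, 2.0), (45.45490196078431, 5.0, 4.0), (45.69803921568627, 3.0, 3.0)]
```

```bash
python3 -c "
from workcell import r
print(r.job_done())"
```

```text
the job is handed in; nothing more can be done
None
```

I handed the job in at about 40 s with the amber blank in the nest and the knob pressed to its stop; no verdict came back. The camera views put the blank within a few mm of the nest point. I inferred pin and plunger contact from where the push stopped hard, and could not read the needle.

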